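# Load the bent paint rack with pipe shoes and lock it with the keeper

## Task

Load the drying rack for painting: thread every drilled pipe shoe on the bench onto the bent bar over its free tip and slide it round the bend, so that all of them hang wholly on the straight back leg. When they are all there, take the hook-over keeper from its parking stand, hook it over the bar near the free tip (on the outer half of the stretch between tip and white band) and, keeping it hooked on, slide it along the bar to the white band so that it sits over the band; leave it hanging there, and do not knock over the spray can or the bolt tin.

Things in the scene. Friction and masses are not known exactly. Their poses are not given: they have to be found in the camera images.
- rack: fixed rack: round dark steel bar, 14 mm diameter, bent level 170 mm above the bench. Origin on the bench below the corner where the legs would meet; z up, yaw varies. Front leg along +y from free tip (0,-210,170) mm to (0,-60,170); quarter bend, 60 mm radius about (60,-60); back leg along +x from (60,0,170) to (215,0,170), then down to a post at x = 232 on a plate 160x140x12 mm at x = 200
- bar_tip (a point): centre of the bar's round free tip (axes of all rack points as the rack's); the bar's end rounds off 7 mm beyond it
- bar_mark (a point): bar axis at the middle of the white painted band (24 mm wide) on the front leg, 110 mm from the free tip
- bend_start (a point): bar axis where the front leg ends and the bend begins
- bend_end (a point): bar axis where the bend ends and the back leg begins
- bar_foot (a point): bar axis at the closed end of the back leg, where it turns down to the post, 155 mm from bend_end
- keeper: steel hook-over keeper, 0.18 kg, hung on the stand. Origin: axis of the bar it hangs on; x along that bar, z up. Bridge 24 mm (x), z 7 to 13; slot open downward, y -12 to 12; thick jaw y -24 to -12, down to z -29; thin plate y 12 to 16, 40 mm (x), down to z -90; on top a lug to hold it by, 24 (x) x 8 (y) mm, z 13 to 58. Goes on straight from above, either way round
- stand: fixed parking stand: level bar of 14 mm diameter and 150 mm length along the stand's x, axis 140 mm above the bench, on posts at both ends. Origin on the bench below the bar's middle.
- shoe1: drilled steel pipe shoe (2 or 3 alike; an absent one reads None), standing on its foot. Origin: centre of foot's underside, z up. Foot 36 (x) x 64 (y) x 10 mm; block 24 (x) x 44 (y) mm, z 8 to 52, with 22 mm hole along x centred at z = 30; on top a lug to hold it by, 24 (x) x 8 (y) mm, z 50 to 97. Same front to back. 0.22-0.34 kg. Hung by its hole it stays lug up, hole 4 mm under the bar's axis.
- shoe1_hole (a point): centre of shoe1's hole, 30 mm above its origin; axes as the shoe's, x along the hole
- shoe2: drilled steel pipe shoe (2 or 3 alike; an absent one reads None), standing on its foot. Origin: centre of foot's underside, z up. Foot 36 (x) x 64 (y) x 10 mm; block 24 (x) x 44 (y) mm, z 8 to 52, with 22 mm hole along x centred at z = 30; on top a lug to hold it by, 24 (x) x 8 (y) mm, z 50 to 97. Same front to back. 0.22-0.34 kg. Hung by its hole it stays lug up, hole 4 mm under the bar's axis.
- shoe2_hole (a point): centre of shoe2's hole, 30 mm above its origin; axes as the shoe's, x along the hole
- shoe3: drilled steel pipe shoe (2 or 3 alike; an absent one reads None), standing on its foot. Origin: centre of foot's underside, z up. Foot 36 (x) x 64 (y) x 10 mm; block 24 (x) x 44 (y) mm, z 8 to 52, with 22 mm hole along x centred at z = 30; on top a lug to hold it by, 24 (x) x 8 (y) mm, z 50 to 97. Same front to back. 0.22-0.34 kg. Hung by its hole it stays lug up, hole 4 mm under the bar's axis.
- shoe3_hole (a point): centre of shoe3's hole, 30 mm above its origin; axes as the shoe's, x along the hole
- spray_can: standing grey spray can, 60 mm diameter, 170 mm tall, origin at its base; not part of the job
- bolt_tin: open steel tin, 80 mm across, 60 mm tall, origin at its base; not part of the job
Not all that is in view belongs to the job. What is shaped like the shoe1 but purple or red is not meant.

How it is judged:
On the way, in this order (a step that is already met when the one before it is completed fails the run):
1. every shoe there is threaded on the back leg, past the bend (x of shoe1_hole in the frame of rack between 0.075 and 0.215 m and y of shoe1_hole in the frame of rack between -0.008 and 0.008 m and z of shoe1_hole in the frame of rack between 0.161 and 0.179 m and x of shoe2_hole in the frame of rack between 0.075 and 0.215 m and y of shoe2_hole in the frame of rack between -0.008 and 0.008 m and z of shoe2_hole in the frame of rack between 0.161 and 0.179 m and x of shoe3_hole in the frame of rack between 0.075 and 0.215 m and y of shoe3_hole in the frame of rack between -0.008 and 0.008 m and z of shoe3_hole in the frame of rack between 0.161 and 0.179 m), for 0.2 s.
2. the keeper is hooked over the bar on the outer half of the stretch between free tip and white band (x of keeper in the frame of rack between -0.009 and 0.009 m and y of keeper in the frame of rack between -0.21 and -0.148 m and z of keeper in the frame of rack between 0.164 and 0.176 m and angle between keeper's own z axis and vertical below 0.35 rad), for 0.1 s.
3. still hooked on, it passes the stretch just before the band (x of keeper in the frame of rack between -0.009 and 0.009 m and y of keeper in the frame of rack between -0.143 and -0.118 m and z of keeper in the frame of rack between 0.164 and 0.176 m and angle between keeper's own z axis and vertical below 0.35 rad).
4. it sits over the white band (x of keeper in the frame of rack between -0.009 and 0.009 m and y of keeper in the frame of rack between -0.11 and -0.09 m and z of keeper in the frame of rack between 0.164 and 0.176 m and angle between keeper's own z axis and vertical below 0.35 rad), for 0.2 s.
At the end, for the whole second after the job is handed in: Every shoe present hangs on the straight back leg (hole centre 15 to 155 mm past bend_end, within 8 mm of the bar axis sideways, 9 mm in height); the keeper hangs hooked on the front leg, its middle within 10 mm of the white band's middle, upright within 20 degrees; all at rest (all of step 1 and all of step 4 and linear speed of each of keeper, shoe1, shoe2, shoe3 below 0.03 m/s); the robot touches nothing.
It fails at once if the spray can is knocked over or shoved away (angle between spray_can's own z axis and vertical above 0.6 rad or distance of spray_can from where it was at the start of the episode above 0.08 m).
It fails at once if the bolt tin is knocked over or shoved away (angle between bolt_tin's own z axis and vertical above 0.6 rad or distance of bolt_tin from where it was at the start of the episode above 0.08 m).
Of shoe1, shoe2, shoe3 only 2 to 3 are there at a start; the rules pass over those that are not, and their reading is None.
At some moment in a run one of shoe1, shoe2, shoe3 may be knocked a few centimetres aside while the robot is not near it.
It also fails if it takes over 210 s, if anything falls off the work surface, if the arm or the gripper's body presses on something with over 40 N, if the wrist force passes 120 N, or if a joint passes its speed limit or range.

## Robot

A 6-joint arm with a two-finger parallel gripper is mounted at the origin on the work surface. World frame = base frame: x ahead of the robot, y to its left, z up, the work surface at z = 0. Lengths are in m, angles in rad, forces in N, time in s.
With the tool pointing down it reaches from about 0.325 to 0.75 m from the base axis. Payload 7.6 kg.
Tool frame: the origin (TCP) lies at the very end of the fingers, on their centre line; the grasp point (between the pads) lies 19 mm behind it (ctrl.tcp_to_grasp is the distance from the TCP to the grasp point, in m); y points along the fingers, z is the direction in which the jaws open and shut, and the axes are right-handed (so a half turn about y gives the same grasp; the last joint's range is limited). The gripper opens to 85 mm and grips with 20 to 120 N. Pads are 22 mm wide; open, the fingers measure 114 mm over their backs; the gripper's body (76 mm by 85 mm) begins 54 mm behind the grasp point. The pads swing forward as they close: fully open they stand 13 mm farther back than shut.
Start: joints at [1.257, 0.052, 1.401, -0, 1.689, -0.07], TCP at [0.127, 0.509, 0.231] pointing down, gripper open.
Joint ranges: [-2.9, 2.9], [-0.91, 2.17], [0.12, 2.37], [-1.06, 4.2], [0.26, 2.73], [-2.93, 2.93]. Speed limits (rad/s): [2.57, 2.57, 3.01, 3.14, 3.14, 3.14].

## Interface

Orientations are given as a 3x3 rotation matrix whose columns are the frame's x, y, z axes.
In Python, from station import ctrl gives the robot as it stands.
- The arm moves only by the tool drive_tool, never from a script. Its argument "rows" is a list of rows, each a list of 3 entries, a list of its own where there are three numbers: the shift along the tool's x, y, z in units of 0.1 m (1.0 is 0.1 m), then the turn, a rotation vector about the tool's x, y, z in units of 0.5 rad (1.0 is 0.5 rad), then the finger opening in mm, from 0 to 85.4. In form: [[[dx, dy, dz], [ax, ay, az], gripper], ...]. A call has 1 to 8 rows; each row is the pose to reach, as a shift and turn from the pose measured when the call began, along the tool's axes at that moment; what a row does not reach only later rows make up. A row lasts 1/12 s, in which the tool goes at most 41.7 mm and 7.16 degrees, less where a joint would pass 70% of its speed; a pose out of reach is approached as far as the arm can. A call with a number of a shift or a turn outside -1 to 1 is refused whole. A call with a gripper value outside its range is refused whole. The fingers move at their own pace and stop on an object; the grip force is fixed at half the most. Time passes only in rows, so rows that repeat a pose let the fingers close. It gives the time, the measured TCP pose, the force and the opening at its end, in the units of the state.
- ctrl.state(): the state, without advancing time (a new reading comes with each control period).
- ctrl.camera(name): name is "scene" or "top" or "wrist"; returns the picture (420x560x3 uint8, blue, green, red); there is no depth.
- ctrl.camera_info(name): a dict with "fx", "fy", "cx", "cy" (pixels), "k1" (the pictures are not rectified: a ray, as slopes to the right and down, at radius r is drawn at 1 + k1 r^2 times it, then the intrinsics apply), "rvec" (rotation vector, rad) and "tvec" (3), from world to camera coordinates, as OpenCV has them; the wrist camera has in their place "tool_from_camera" (4x4, takes a point from camera to tool coordinates, whose origin is the TCP and whose axes are the tool frame's). Camera axes: x right, y down, z forward; pixel columns grow to the right and rows downward; lengths in m; the calibration is good to about 2 mm. A picture is of the moment at which its call begins: read the wrist's pose just before it. camera_info takes no time and is no camera call.
- ctrl.close_job(): hands the job in, once; it reports no verdict.
Trained networks look in the newest picture that a camera, given by its name, has taken for a name from the list of things; names that differ only in an ending like _2 or _b are one class to them, and where a whole thing is asked for, a point or a joint stands for the part that bears it (a point fixed in the world has none). Each returns a list of dicts, best first, with "conf" (0 to 1); they miss things now and then, are a little off and sometimes report something else, mostly with a low value. They report only what shows in the picture. A call takes as long as a camera call. They do not tell look-alikes from the thing itself.
- ctrl.search_frame(name, camera): "bbox" ([left, top, right, bottom] in pixels, round what is visible of it).
- ctrl.cut_out(name, camera): "region" (420x560 bool, what is visible of it) and "bbox" ([left, top, right, bottom] in pixels, round what is visible of it).
- ctrl.pinpoint(name, camera): "location" ([column, row] in pixels: a listed point, or the origin of a listed thing).
The state is a dict: "time_s": time; "q": joint angles; "qvel": joint speeds; "effort": joint torques, N m; "ee_pos": TCP position; "ee_rot": TCP orientation; "contact_force": force on the tool from outside, world axes, zero at the start; "torque": the same for the moment, N m; "grip_width": finger opening in m.
Only numpy, scipy, OpenCV 4.12 (cv2) and the standard library are available. Lean on these libraries where they do the work, as an engineer would, in place of code of your own. Each camera call takes 0.05 s, during which the arm holds its last target.

## Working session

There is one attempt and no reset: what is moved stays moved. The work goes in short steps, Python scripts to look and compute and a tool call to move; the robot and the scene stay as the last step left them, time stands still between calls to the robot, and variables do not carry over. Pictures are saved under pics/ and viewed, and the job is handed in when it is done.

Besides the shell and the picture viewer there is one more tool, called after "Call:" as name(argument=value, ...) on one line, values as JSON. drive_tool: Moves the arm, as the interface text tells. Shifts and turns lie within -1 to 1; 1 stands for 0.1 m of shift or 0.5 rad of turn. Its arguments: {"type":"object","properties":{"rows":{"type":"array","items":{"type":"array"}}},"required":["rows"]}

```bash
ls; mkdir -p pics; python3 - <<'E'
from station import ctrl
import cv2,numpy as np
s=ctrl.state()
for k,v in s.items(): print(k,np.round(v,3).tolist())
for c in("scene","top","wrist"):
    cv2.imwrite(f"pics/{c}0.png",ctrl.camera(c)); print(c,ctrl.camera_info(c))
E
```

```text
pics
time_s 0.0
q [1.257, 0.053, 1.402, -0.0, 1.689, -0.07]
qvel [-0.0, 0.0, -0.0, -0.001, -0.001, 0.001]
effort [0.001, -38.166, -36.019, 0.0, 0.006, 0.0]
ee_pos [0.127, 0.509, 0.23]
ee_rot [[0.97, -0.0, 0.241], [-0.241, -0.002, 0.97], [-0.0, -1.0, -0.002]]
contact_force [-0.549, 0.405, -0.017]
torque [-0.052, -0.013, -0.0]
grip_width 0.085
scene {'fx': 453.7203769168658, 'fy': 453.7203769168658, 'cx': 273.5137260642472, 'cy': 208.27253981182662, 'k1': -0.0030551289825872293, 'rvec': array([ 1.61008491,  1.69617809, -0.85076488]), 'tvec': array([ 0.00475554, -0.23099641,  1.62268908])}
top {'fx': 506.21675091039526, 'fy': 506.21675091039526, 'cx': 286.5447064053154, 'cy': 212.24999832423794, 'k1': -0.09531365672078583, 'rvec': array([ 2.14830935, -2.1439506 ,  0.16930898]), 'tvec': array([0.02480555, 0.58063951, 1.3586057 ])}
wrist {'fx': 300.180019194484, 'fy': 300.180019194484, 'cx': 276.9267858131875, 'cy': 211.7250898843791, 'k1': -0.04978026577713096, 'tool_from_camera': array([[-2.95739046e-04,  9.45660683e-01,  3.25155017e-01,
        -8.43481707e-02],
       [-5.38536354e-04, -3.25155134e-01,  9.45660536e-01,
        -1.42631237e-01],
       [ 9.99999811e-01,  1.04560947e-04,  6.05433726e-04,
        -1.02106917e-03],
       [ 0.00000000e+00,  0.00000000e+00,  0.00000000e+00,
         1.00000000e+00]])}
```

View pics/scene0.png

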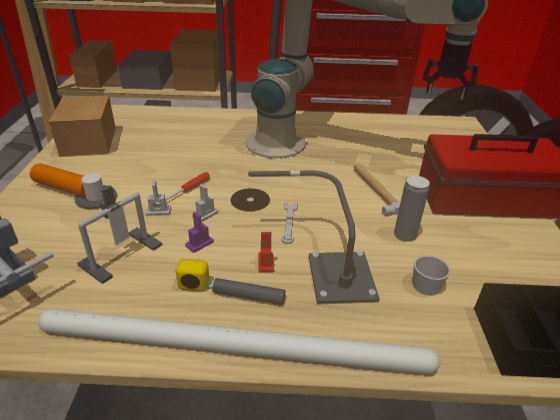

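View pics/top0.png

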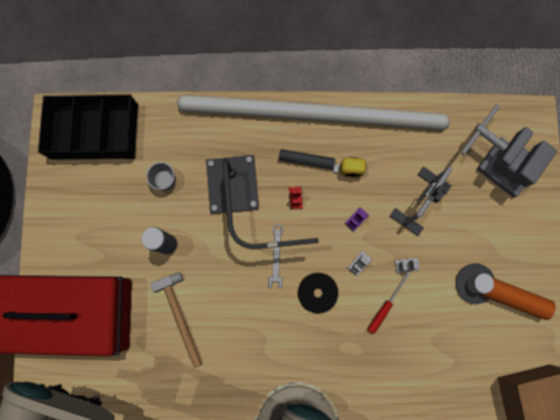

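View pics/wrist0.png

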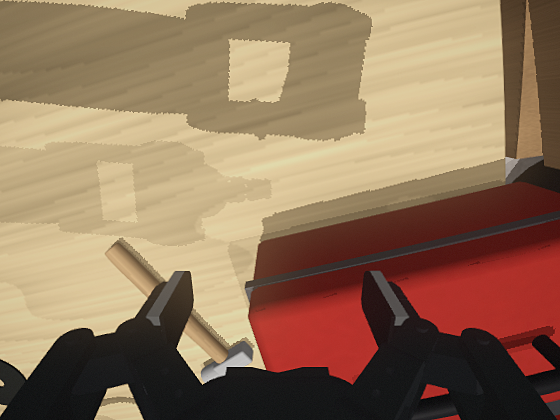

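Scene: two grey shoes at scene (158,200), (204,203) / top (406,267), (360,263). The purple one (scene 199,232) and the red one (266,253) are look-alikes. The keeper is on the stand at scene (118,222), the rack tip at scene (250,174) / top (318,240), the can at (410,210) and the tin at (430,275).

```bash
cat > h.py <<'E'
from station import ctrl
import cv2,numpy as np
from scipy.optimize import least_squares
from scipy.spatial.transform import Rotation as Rn
def cam(name,st=None):
    i=ctrl.camera_info(name)
    if name=="wrist":
        T=np.eye(4);T[:3,:3]=st["ee_rot"];T[:3,3]=st["ee_pos"]
        T=np.linalg.inv(T@i["tool_from_camera"]);R,t=T[:3,:3],T[:3,3]
    else: R=cv2.Rodrigues(np.array(i["rvec"]))[0];t=np.array(i["tvec"])
    return dict(R=R,t=t,K=np.array([[i["fx"],0,i["cx"]],[0,i["fy"],i["cy"]],[0,0,1.]]),d=np.array([i["k1"],0,0,0.]))
def proj(c,P):
    return cv2.projectPoints(np.atleast_2d(P).astype(float),cv2.Rodrigues(c["R"])[0],c["t"],c["K"],c["d"])[0][:,0]
def ray(c,uv):
    p=cv2.undistortPoints(np.array([[uv]],float),c["K"],c["d"])[0,0]
    return -c["R"].T@c["t"], c["R"].T@np.array([p[0],p[1],1.])
def onz(c,uv,z):
    o,d=ray(c,uv); return o+d*(z-o[2])/d[2]
def tri(obs):
    A=[];b=[]
    for c,uv in obs:
        o,d=ray(c,uv);d/=np.linalg.norm(d);M=np.eye(3)-np.outer(d,d);A.append(M);b.append(M@o)
    return np.linalg.lstsq(np.vstack(A),np.hstack(b),rcond=None)[0]
E
python3 - <<'E'
from h import *
for c in("scene","top"):
    ctrl.camera(c); C=cam(c)
    for n,z in [("bar_tip",.17),("bar_mark",.17),("bend_start",.17),("bend_end",.17),("bar_foot",.17),("rack",0),("keeper",.14),("stand",0),("shoe1",0),("shoe1_hole",.03),("spray_can",0),("bolt_tin",0)]:
        r=ctrl.pinpoint(n,c)
        print(c,n,[(round(x["conf"],2),np.round(x["location"],1).tolist(),np.round(onz(C,x["location"],z)[:2],4).tolist()) for x in r[:4]])
E
```

```text
scene bar_tip [(0.56, [248.8, 172.0], [0.4799, -0.0488]), (0.39, [402.5, 234.8], [0.7071, 0.2912])]
scene bar_mark [(0.67, [294.7, 174.6], [0.4841, 0.066])]
scene bend_start [(0.64, [312.8, 170.4], [0.4606, 0.1117]), (0.29, [428.7, 285.9], [0.8529, 0.3114])]
scene bend_end [(0.59, [337.8, 182.2], [0.512, 0.171])]
scene bar_foot [(0.71, [352.7, 222.3], [0.6709, 0.1916]), (0.49, [313.1, 174.6], [0.4809, 0.1119])]
scene rack []
scene keeper [(0.9, [110.0, 209.2], [0.6183, -0.3588])]
scene stand []
scene shoe1 [(0.89, [269.8, 262.1], [0.6223, 0.013]), (0.84, [198.5, 243.3], [0.5625, -0.1742]), (0.82, [204.9, 216.5], [0.4471, -0.1769]), (0.81, [157.9, 208.8], [0.4197, -0.3158])]
scene shoe1_hole [(0.85, [266.2, 255.3], [0.6314, 0.0044]), (0.69, [197.2, 235.3], [0.5667, -0.1744]), (0.61, [207.0, 210.9], [0.461, -0.1666])]
scene spray_can [(0.43, [159.4, 210.2], [0.4261, -0.3099])]
scene bolt_tin [(0.74, [427.8, 289.1], [0.6915, 0.3836])]
top bar_tip [(0.79, [315.8, 236.7], [0.4997, -0.0465])]
top bar_mark [(0.8, [270.4, 244.3], [0.4804, 0.067])]
top bend_start [(0.9, [256.7, 248.2], [0.4706, 0.1011])]
top bend_end [(0.82, [229.1, 227.2], [0.5231, 0.1708]), (0.57, [270.4, 245.6], [0.4772, 0.067])]
top bar_foot [(0.73, [225.6, 165.7], [0.6814, 0.1829]), (0.63, [316.5, 238.8], [0.4944, -0.0482]), (0.44, [433.8, 192.1], [0.6146, -0.3501])]
top rack []
top keeper [(0.53, [434.2, 192.7], [0.6188, -0.3603])]
top stand [(0.94, [419.8, 201.6], [0.6194, -0.3596])]
top shoe1 [(0.77, [356.2, 220.5], [0.5639, -0.1735]), (0.75, [294.3, 197.5], [0.6301, 0.0035]), (0.59, [402.6, 265.0], [0.4368, -0.3035]), (0.55, [359.3, 265.0], [0.4371, -0.18])]
top shoe1_hole [(0.8, [357.6, 217.4], [0.5686, -0.1732]), (0.75, [359.0, 264.3], [0.4376, -0.1747]), (0.65, [297.6, 200.1], [0.6173, -0.0051])]
top spray_can [(0.61, [166.5, 243.2], [0.4974, 0.3669])]
top bolt_tin [(0.93, [169.1, 182.2], [0.6744, 0.3659])]
```

```bash
cat >> h.py <<'E'
def barpts(n=40):
    a=np.linspace(0,np.pi/2,15)
    P=[(0,y) for y in np.linspace(-.21,-.06,25)]+[(.06-.06*np.cos(t),-.06+.06*np.sin(t)) for t in a]+[(x,0) for x in np.linspace(.06,.215,25)]
    return np.c_[np.array(P),np.full(len(P),.17)]
def place(p,P):  # p=x,y,yaw
    P=np.atleast_2d(P); c,s=np.cos(p[2]),np.sin(p[2])
    return np.c_[p[0]+c*P[:,0]-s*P[:,1],p[1]+s*P[:,0]+c*P[:,1],P[:,2]]
E
python3 - <<'E'
from h import *
M=np.array([[0,-.21,.17],[0,-.1,.17],[0,-.06,.17],[.06,0,.17],[.215,0,.17]])
O={"scene":[[248.8,172],[294.7,174.6],[312.8,170.4],[337.8,182.2],[352.7,222.3]],"top":[[315.8,236.7],[270.4,244.3],[256.7,248.2],[229.1,227.2],[225.6,165.7]]}
f=lambda p:np.concatenate([(proj(cam(c),place(p,M))-O[c]).ravel() for c in O])
r=least_squares(f,[.47,.15,.1],loss="soft_l1",f_scale=2);print(r.x,np.round(r.fun,1))
for c in O:
    im=ctrl.camera(c);cv2.imwrite(f"pics/{c}_raw1.png",im)
    q=proj(cam(c),place(r.x,barpts()))
    u0,v0=(q.min(0)-15).astype(int);u1,v1=(q.max(0)+15).astype(int)
    k=4
    big=cv2.resize(im[v0:v1,u0:u1],None,fx=k,fy=k,interpolation=cv2.INTER_CUBIC)
    for a in q[::3]: cv2.circle(big,tuple(((a-[u0,v0]+.5)*k).astype(int)),2,(0,255,0),-1)
    cv2.imwrite(f"pics/ov_{c}1.png",big);print(big.shape,u0,v0)
E
```

```text
[0.46468824 0.16291542 0.12739286] [ 1.   2.4 -0.9 -1.4 -3.2  2.3  0.2  2.7 -0.3  2.  -0.4  3.3  1.3  1.2
 -0.9 -0.7  0.1 -0.4 -2.9  1.3]
(328, 532, 3) 234 157
(440, 492, 3) 207 152
```

View pics/ov_scene1.png

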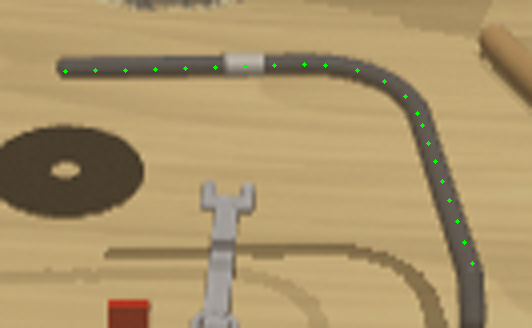

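View pics/ov_top1.png

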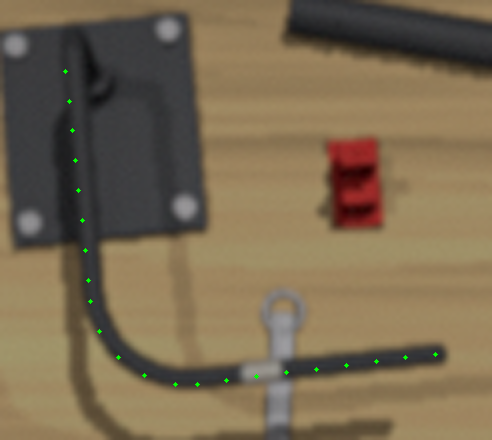

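```bash
cat > bar.py <<'E'
from h import *
from scipy.ndimage import map_coordinates
def prof(img,q,n,w=7):
    s=np.arange(-w,w+.01,.25)
    return s,map_coordinates(img,[q[1]+s*n[1],q[0]+s*n[0]],order=1)
def fit(images,p0,cams,w=7,its=6,maxidx=None,skip=lambda c,i:False,verbose=True):
    P=barpts();p=np.array(p0,float)
    N=len(P)
    for it in range(its):
        obs=[]
        for c,im in images.items():
            g=im.max(2).astype(float)
            q=proj(cams[c],place(p,P));t=np.gradient(q,axis=0);t/=np.linalg.norm(t,axis=1)[:,None]
            for i in range(N):
                if skip(c,i) or 12<=i<=18: continue
                n=np.array([-t[i,1],t[i,0]])
                s,v=prof(g,q[i],n,w)
                hi=np.percentile(v,80);lo=v.min()
                if hi-lo<40: continue
                m=v<(hi+lo)/2
                # connected run nearest 0
                k=np.where(m)[0]
                if len(k)==0: continue
                runs=np.split(k,np.where(np.diff(k)>1)[0]+1)
                r=min(runs,key=lambda r:abs(s[r].mean()))
                if r[0]==0 or r[-1]==len(s)-1: continue
                obs.append((c,i,n,q[i]+n*s[r].mean()))
        def f(x):
            Q={c:proj(cams[c],place(x,P)) for c in images}
            return [np.dot(Q[c][i]-o,n) for c,i,n,o in obs]
        r=least_squares(f,p,loss="soft_l1",f_scale=.7);p=r.x
    if verbose:
        for c in images:
            e=[x for x,o in zip(f(p),obs) if o[0]==c]
            print(c,len(e),"rms",np.round(np.std(e),2),"mean",np.round(np.mean(e),2),p.round(4))
    return p
E
python3 - <<'E'
from bar import *
I={c:cv2.imread(f"pics/{c}_raw1.png") for c in("scene","top")};C={c:cam(c) for c in I}
p0=[.4647,.1629,.127]
sk=lambda c,i:(c=="top" and i>48)
fit(I,p0,C,skip=sk)
for c in I: fit({c:I[c]},p0,C,skip=sk)
E
```

```text
scene 58 rms 0.34 mean 0.26 [0.4694 0.1657 0.0998]
top 38 rms 0.51 mean -0.2 [0.4694 0.1657 0.0998]
scene 58 rms 0.22 mean -0.01 [0.4663 0.165  0.1023]
top 38 rms 0.48 mean 0.05 [0.4706 0.1658 0.0952]
```

```bash
python3 - <<'E'
import cv2,numpy as np
t=cv2.imread("pics/top_raw1.png")[170:300,310:450]
s=cv2.imread("pics/scene_raw1.png")[160:290,80:220]
cv2.imwrite("pics/crop1.png",np.hstack([cv2.resize(x,(390,362),interpolation=2) for x in(t,s)]))
E
```

```text
(no output)
```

View pics/crop1.png

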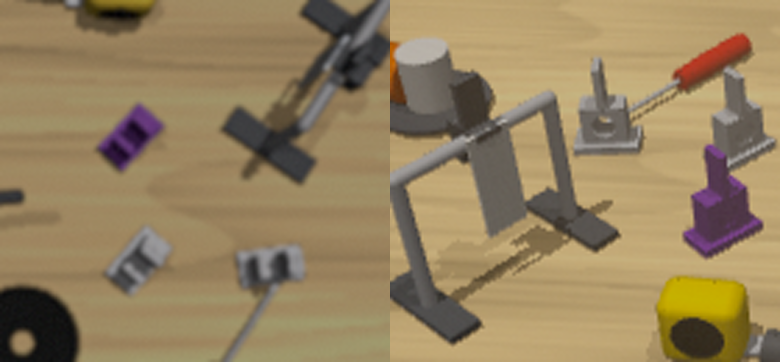

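```bash
cat > shoe.py <<'E'
from h import *
from scipy.optimize import minimize
def box(x,y,z0,z1): return np.array([[a*x/2,b*y/2,z] for a in(-1,1) for b in(-1,1) for z in(z0,z1)])
SHOE=[box(.036,.064,0,.010),box(.024,.044,.008,.052),box(.024,.008,.05,.097)]
def render(c,p,boxes,z=0,sc=4,roi=None):
    u0,v0,u1,v1=roi
    m=np.zeros(((v1-v0)*sc,(u1-u0)*sc),np.uint8)
    for b in boxes:
        B=place(p,b);B[:,2]+=z
        q=(proj(c,B)-[u0,v0]+.5)*sc
        cv2.fillConvexPoly(m,cv2.convexHull(np.round(q).astype(np.int32)),1)
    return m
def fitmask(masks,cams,p0,boxes=SHOE,z=0,sc=4,step=(.006,.006,.15)):
    # masks: cam->bool
    data=[]
    for c,m in masks.items():
        v,u=np.where(m);roi=(u.min()-12,v.min()-12,u.max()+13,v.max()+13)
        roi=tuple(int(max(0,a)) for a in roi)
        mm=m[roi[1]:roi[3],roi[0]:roi[2]].astype(np.float32)
        roi=(roi[0],roi[1],roi[0]+mm.shape[1],roi[1]+mm.shape[0])
        mm=cv2.GaussianBlur(cv2.resize(mm,None,fx=sc,fy=sc,interpolation=cv2.INTER_LINEAR),(0,0),sc*.6)
        data.append((c,mm,roi,m.sum()))
    def f(p):
        e=0
        for c,mm,roi,a in data:
            r=cv2.GaussianBlur(render(cams[c],p,boxes,z,sc,roi).astype(np.float32),(0,0),sc*.6)
            e+=((r-mm)**2).sum()/sc**2/a
        return e
    best=None
    for y0 in (np.arange(0,np.pi,np.pi/8) if len(p0)==2 else [p0[2]]):
        s=np.array([p0[0],p0[1],y0]);S=np.vstack([s]+[s+np.eye(3)[i]*step[i] for i in range(3)])
        r=minimize(f,s,method="Nelder-Mead",options=dict(initial_simplex=S,xatol=1e-4,fatol=1e-4,maxiter=150))
        if best is None or r.fun<best.fun: best=r
    return best.x,best.fun
E
python3 - <<'E'
from shoe import *
import time
C={};R={};I={}
for c in("scene","top"):
    I[c]=ctrl.camera(c);C[c]=cam(c);R[c]=ctrl.cut_out("shoe1",c)
    for r in R[c]: print(c,round(r["conf"],2),np.round(r["bbox"]).tolist(),r["region"].sum(),np.median(I[c][r["region"]],axis=0))
for nm,xy in (("A",(.437,-.178)),("B",(.425,-.31))):
    M={}
    for c in C:
        q=proj(C[c],[[*xy,.03]])[0]
        k=[r for r in R[c] if np.hypot((r["bbox"][0]+r["bbox"][2])/2-q[0],(r["bbox"][1]+r["bbox"][3])/2-q[1])<18]
        if k: M[c]=k[0]["region"].astype(bool)
    print(nm,list(M))
    for sub in ([*M],*[[c] for c in M]): print(sub,*fitmask({c:M[c] for c in sub},C,xy))
E
```

```text
scene 0.69 [184.0, 213.0, 209.0, 250.0] 572 [79.  56.  83.5]
scene 0.66 [261.0, 233.0, 272.0, 274.0] 497 [ 34.  53. 118.]
scene 0.62 [194.0, 188.0, 221.0, 222.0] 463 [ 93. 100. 108.]
scene 0.57 [147.0, 183.0, 170.0, 215.0] 515 [ 96. 104. 111.]
top 0.74 [395.0, 258.0, 419.0, 271.0] 304 [107.5 108.  112. ]
top 0.67 [348.0, 252.0, 374.0, 276.0] 308 [112.  116.  120.5]
top 0.57 [288.0, 185.0, 304.0, 209.0] 276 [ 32.   35.  119.5]
A ['scene', 'top']
['scene', 'top'] [ 0.43968509 -0.17826815  0.84564534] 0.14468816523030176
['scene'] [ 0.43740128 -0.1778884   0.85788311] 0.11382739435776779
['top'] [ 0.44069796 -0.17948408  0.84116811] 0.013276846377880543
B ['scene', 'top']
['scene', 'top'] [ 0.43655305 -0.3107365   0.14944762] 0.07230973568995754
['scene'] [ 0.43161022 -0.31168083  3.28082748] 0.027163048160886303
['top'] [ 0.4376079  -0.31158737  0.13103356] 0.01398492173144692
```

```bash
cat > plan.py <<'E'
# usage: plan.py [cur|x,y,z,th] wp... ; wp=x,y,z,theta
import sys,numpy as np
def step(p,w):
    d=np.array(w[:3])-p[:3];c,s=np.cos(p[3]),np.sin(p[3])
    dth=(w[3]-p[3]+np.pi)%(2*np.pi)-np.pi
    return [[round((c*d[0]+s*d[1])*10,3),round(-d[2]*10,3),round((-s*d[0]+c*d[1])*10,3)],[0,round(-dth/.5,3),0]]
def cur():
    from station import ctrl
    s=ctrl.state();R=np.array(s["ee_rot"]);e=s["ee_pos"]
    print("t",round(s["time_s"],2),"pos",np.round(e,4),"th",round(np.arctan2(R[1,0],R[0,0]),4),"tilt",np.round(R[2],4),"F",np.round(s["contact_force"],1),"M",np.round(s["torque"],2),"grip",round(s["grip_width"],4),"q",np.round(s["q"],2))
    return np.array([*e,np.arctan2(R[1,0],R[0,0])])
if __name__=="__main__":
    p=cur()
    for a in sys.argv[1:]:
        w=np.array([float(v) for v in a.split(",")]);print(w,step(p,w));p=w
E
python3 plan.py .20,.44,.30,-.74 .28,.36,.30,-1.24 .35,.27,.30,-1.7 .40,.18,.30,-2.0 .41,.07,.30,-2.3 .42,-.04,.30,-2.3
```

```text
t 1.75 pos [0.1267 0.5095 0.2313] th -0.2438 tilt [ 0.e+00 -1.e+00  1.e-04] F [ 0.6 -0.2 -0.3] M [ 0.01  0.03 -0.06] grip 0.0855 q [ 1.26  0.05  1.4  -0.    1.69 -0.07]
[ 0.2   0.44  0.3  -0.74] [[np.float64(0.879), np.float64(-0.687), np.float64(-0.497)], [0, np.float64(0.992), 0]]
[ 0.28  0.36  0.3  -1.24] [[np.float64(1.13), np.float64(-0.0), np.float64(-0.051)], [0, np.float64(1.0), 0]]
[ 0.35  0.27  0.3  -1.7 ] [[np.float64(1.079), np.float64(-0.0), np.float64(0.37)], [0, np.float64(0.92), 0]]
[ 0.4   0.18  0.3  -2.  ] [[np.float64(0.828), np.float64(-0.0), np.float64(0.612)], [0, np.float64(0.6), 0]]
[ 0.41  0.07  0.3  -2.3 ] [[np.float64(0.959), np.float64(-0.0), np.float64(0.549)], [0, np.float64(0.6), 0]]
[ 0.42 -0.04  0.3  -2.3 ] [[np.float64(0.754), np.float64(-0.0), np.float64(0.807)], [0, np.float64(-0.0), 0]]
```

Call:
drive_tool(rows=[[[0.2,-0.15,-0.1],[0,0.24,0],85],[[0.4,-0.35,-0.25],[0,0.48,0],85],[[0.65,-0.5,-0.37],[0,0.72,0],85],[[0.88,-0.69,-0.5],[0,0.96,0],85],[[0.88,-0.69,-0.5],[0,1,0],85]])

```text
time_s: 2.17
ee_pos: [0.2029, 0.4384, 0.3048]
ee_rot: [[0.729, 0.005, 0.684], [-0.684, 0.005, 0.729], [-0.0, -1.0, 0.007]]
contact_force: [-0.7, -0.0, 0.9]
grip_width: 0.0847
```

```bash
python3 plan.py .27,.37,.30,-1.20 .34,.28,.30,-1.65 .39,.18,.30,-2.0 .41,.08,.30,-2.3 .42,-.03,.30,-2.3
```

```text
t 2.17 pos [0.2029 0.4384 0.3048] th -0.7535 tilt [-4.e-04 -1.e+00  7.e-03] F [-0.7 -0.   0.9] M [ 0.   -0.02 -0.07] grip 0.0847 q [ 1.06 -0.08  1.38 -0.    1.83  0.24]
[ 0.27  0.37  0.3  -1.2 ] [[np.float64(0.957), np.float64(0.048), np.float64(-0.04)], [0, np.float64(0.893), 0]]
[ 0.34  0.28  0.3  -1.65] [[np.float64(1.092), np.float64(-0.0), np.float64(0.326)], [0, np.float64(0.9), 0]]
[ 0.39  0.18  0.3  -2.  ] [[np.float64(0.957), np.float64(-0.0), np.float64(0.578)], [0, np.float64(0.7), 0]]
[ 0.41  0.08  0.3  -2.3 ] [[np.float64(0.826), np.float64(-0.0), np.float64(0.598)], [0, np.float64(0.6), 0]]
[ 0.42 -0.03  0.3  -2.3 ] [[np.float64(0.754), np.float64(-0.0), np.float64(0.807)], [0, np.float64(-0.0), 0]]
```

Call:
drive_tool(rows=[[[0.32,0,0],[0,0.22,0],85],[[0.64,0,0],[0,0.44,0],85],[[0.95,0.05,-0.04],[0,0.66,0],85],[[0.95,0.05,-0.04],[0,0.9,0],85]])

```text
time_s: 2.5
ee_pos: [0.2718, 0.3678, 0.2989]
ee_rot: [[0.351, 0.005, 0.936], [-0.936, 0.004, 0.351], [-0.002, -1.0, 0.006]]
contact_force: [-0.4, 0.2, -0.4]
grip_width: 0.085
```

Call:
drive_tool(rows=[[[0.33,0,0.1],[0,0.22,0],85],[[0.66,0,0.2],[0,0.44,0],85],[[1,0,0.3],[0,0.66,0],85],[[1,0,0.33],[0,0.9,0],85]])

```text
time_s: 2.83
ee_pos: [0.3401, 0.2823, 0.2987]
ee_rot: [[-0.101, 0.006, 0.995], [-0.995, 0.002, -0.101], [-0.003, -1.0, 0.005]]
contact_force: [-0.4, -0.1, 0.1]
grip_width: 0.0853
```

Call:
drive_tool(rows=[[[0.33,0,0.2],[0,0.22,0],85],[[0.66,0,0.4],[0,0.44,0],85],[[0.95,0,0.58],[0,0.7,0],85]])

```text
time_s: 3.08
ee_pos: [0.3885, 0.1806, 0.2983]
ee_rot: [[-0.435, 0.005, 0.901], [-0.901, 0.002, -0.435], [-0.004, -1.0, 0.004]]
contact_force: [-0.0, 0.8, 0.1]
grip_width: 0.0855
```

Call:
drive_tool(rows=[[[0.33,0,0.2],[0,0.2,0],85],[[0.66,0,0.4],[0,0.4,0],85],[[0.83,0,0.6],[0,0.6,0],85]])

```text
time_s: 3.33
ee_pos: [0.406, 0.0774, 0.2982]
ee_rot: [[-0.685, 0.006, 0.728], [-0.728, 0.002, -0.685], [-0.005, -1.0, 0.003]]
contact_force: [0.3, 1.2, 0.5]
grip_width: 0.085
```

```bash
python3 plan.py .44,-.05,.30,-2.3 .45,-.14,.27,-2.3
```

```text
t 3.33 pos [0.406  0.0774 0.2982] th -2.3258 tilt [-0.0051 -1.      0.003 ] F [0.3 1.2 0.5] M [-0.02  0.04  0.02] grip 0.085 q [ 0.1  -0.28  1.57  0.    1.84  0.85]
[ 0.44 -0.05  0.3  -2.3 ] [[np.float64(0.695), np.float64(-0.018), np.float64(1.12)], [0, np.float64(-0.052), 0]]
[ 0.45 -0.14  0.27 -2.3 ] [[np.float64(0.605), np.float64(0.3), np.float64(0.674)], [0, np.float64(-0.0), 0]]
```

Call:
drive_tool(rows=[[[0.3,0,0.3],[0,0,0],85],[[0.6,0,0.6],[0,0,0],85],[[0.75,0,0.85],[0,-0.05,0],85],[[0.75,0,1],[0,-0.05,0],85]])

```text
time_s: 3.67
ee_pos: [0.4272, -0.0491, 0.298]
ee_rot: [[-0.668, 0.006, 0.744], [-0.744, 0.001, -0.668], [-0.004, -1.0, 0.004]]
contact_force: [-0.8, 1.0, 0.2]
grip_width: 0.0848
```

```bash
python3 plan.py .44,-.13,.27,-2.3 .41,-.21,.25,-2.3
```

```text
t 3.67 pos [ 0.4272 -0.0491  0.298 ] th -2.3027 tilt [-0.0044 -1.      0.0039] F [-0.8  1.   0.2] M [ 0.01  0.   -0.04] grip 0.0848 q [-0.2  -0.23  1.53  0.    1.83  0.53]
[ 0.44 -0.13  0.27 -2.3 ] [[np.float64(0.517), np.float64(0.28), np.float64(0.636)], [0, np.float64(-0.005), 0]]
[ 0.41 -0.21  0.25 -2.3 ] [[np.float64(0.796), np.float64(0.2), np.float64(0.309)], [0, np.float64(-0.0), 0]]
```

Call:
drive_tool(rows=[[[0.25,0.1,0.3],[0,0,0],85],[[0.52,0.28,0.64],[0,0,0],85]])

```text
time_s: 3.83
ee_pos: [0.4399, -0.125, 0.2738]
ee_rot: [[-0.666, 0.009, 0.746], [-0.746, -0.0, -0.666], [-0.006, -1.0, 0.007]]
contact_force: [0.5, -1.1, -0.5]
grip_width: 0.0849
```

Call:
drive_tool(rows=[[[0.3,0.1,0.1],[0,0,0],85],[[0.6,0.2,0.2],[0,0,0],85],[[0.8,0.2,0.3],[0,0,0],85],[[0.8,0.2,0.3],[0,0,0],85]])

```text
time_s: 4.17
ee_pos: [0.4079, -0.2073, 0.2521]
ee_rot: [[-0.669, 0.007, 0.743], [-0.743, -0.0, -0.669], [-0.005, -1.0, 0.005]]
contact_force: [0.4, -0.2, 1.0]
grip_width: 0.085
```

```bash
cat > look.py <<'E'
# look.py tag x,y[,..] : fit nearest grey shoe in wrist (and top/scene) 
import sys
from shoe import *
tag=sys.argv[1];xy=[float(v) for v in sys.argv[2].split(",")]
M={};C={}
for c in sys.argv[3].split(","):
    st=ctrl.state();im=ctrl.camera(c);C[c]=cam(c,st);cv2.imwrite(f"pics/{c}_{tag}.png",im)
    R=ctrl.cut_out("shoe1",c);q=proj(C[c],[[*xy,.03]])[0]
    for r in R: print(c,round(r["conf"],2),np.round(r["bbox"]).tolist(),"median",np.median(im[r["region"].astype(bool)],axis=0),"pred",q.round())
    lim=80 if c=="wrist" else 18
    k=[r for r in R if np.hypot((r["bbox"][0]+r["bbox"][2])/2-q[0],(r["bbox"][1]+r["bbox"][3])/2-q[1])<lim]
    if k: M[c]=k[0]["region"].astype(bool)
for sub in ([*M],*([[c] for c in M] if len(M)>1 else [])): print(sub,*fitmask({c:M[c] for c in sub},C,xy))
E
python3 look.py A1 .439,-.178 wrist,top; python3 plan.py
```

```text
wrist 0.88 [317.0, 197.0, 369.0, 257.0] median [ 90. 100. 107.] pred [279. 145.]
wrist 0.78 [258.0, 131.0, 308.0, 163.0] median [169. 172. 175.] pred [279. 145.]
wrist 0.64 [330.0, 42.0, 394.0, 82.0] median [94. 62. 92.] pred [279. 145.]
top 0.82 [344.0, 209.0, 367.0, 230.0] median [96. 50. 87.] pred [360. 264.]
top 0.6 [418.0, 183.0, 446.0, 205.0] median [62. 64. 65.] pred [360. 264.]
top 0.56 [347.0, 250.0, 373.0, 275.0] median [119.5 122.  125. ] pred [360. 264.]
top 0.51 [288.0, 185.0, 304.0, 208.0] median [ 35.   38.  126.5] pred [360. 264.]
top 0.49 [206.0, 157.0, 318.0, 252.0] median [64. 63. 63.] pred [360. 264.]
top 0.49 [392.0, 168.0, 451.0, 235.0] median [66. 64. 64.] pred [360. 264.]
['wrist', 'top'] [ 0.4411324 -0.1781336  0.8432873] 0.027057764736319517
['wrist'] [ 0.44118919 -0.17800077  0.83805049] 0.014326752291610949
['top'] [ 0.4415182  -0.17896141  0.84631728] 0.008955451647440592
t 4.37 pos [ 0.4096 -0.2039  0.2536] th -2.2989 tilt [-0.0063 -1.      0.0073] F [-0.7  0.  -0.2] M [ 0.   -0.01  0.01] grip 0.0852 q [-0.55 -0.15  1.55  0.    1.73  0.18]
```

View pics/wrist_A1.png

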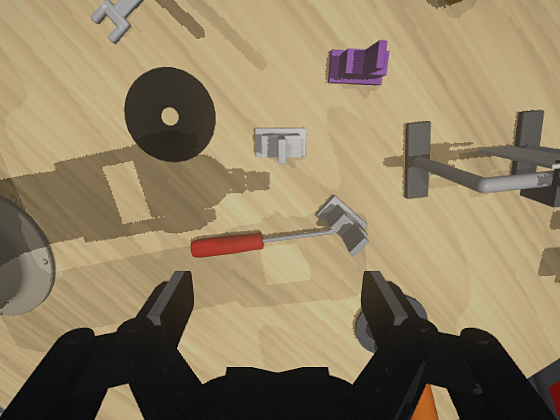

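Shoe A (grey, wrist (281,145)) stands at (0.441,-0.178). Shoe B is at (342,225). The purple one at (358,63) is excluded.

```bash
python3 plan.py .4412,-.1780,.16,-2.302 .4412,-.1780,.062,-2.302
```

```text
t 4.37 pos [ 0.4096 -0.2039  0.2536] th -2.2989 tilt [-0.0063 -1.      0.0073] F [-0.7  0.  -0.2] M [ 0.   -0.01  0.01] grip 0.0852 q [-0.55 -0.15  1.55  0.    1.73  0.18]
[ 0.4412 -0.178   0.16   -2.302 ] [[np.float64(-0.404), np.float64(0.936), np.float64(0.064)], [0, np.float64(0.006), 0]]
[ 0.4412 -0.178   0.062  -2.302 ] [[np.float64(-0.0), np.float64(0.98), np.float64(0.0)], [0, np.float64(-0.0), 0]]
```

Call:
drive_tool(rows=[[[-0.15,0.2,0.02],[-0.01,0,-0.01],60],[[-0.3,0.5,0.04],[-0.01,0,-0.01],60],[[-0.4,0.8,0.06],[-0.01,0,-0.01],60],[[-0.4,0.94,0.06],[-0.01,0,-0.01],60],[[-0.4,0.94,0.06],[-0.01,0,-0.01],60],[[-0.4,0.94,0.06],[-0.01,0,-0.01],60]])

```text
time_s: 4.87
ee_pos: [0.4418, -0.1771, 0.16]
ee_rot: [[-0.664, 0.002, 0.748], [-0.748, -0.0, -0.664], [-0.001, -1.0, 0.002]]
contact_force: [0.5, 0.6, -0.1]
grip_width: 0.0598
```

```bash
python3 plan.py .4412,-.1780,.062,-2.302
```

```text
t 4.87 pos [ 0.4418 -0.1771  0.16  ] th -2.297 tilt [-0.0011 -1.      0.0015] F [ 0.5  0.6 -0.1] M [0.04 0.02 0.05] grip 0.0598 q [-0.46 -0.06  1.65  0.    1.54  0.27]
[ 0.4412 -0.178   0.062  -2.302 ] [[np.float64(0.011), np.float64(0.98), np.float64(0.002)], [0, np.float64(0.01), 0]]
```

Call:
drive_tool(rows=[[[0.01,0.25,0],[0,0.01,0],60],[[0.01,0.5,0],[0,0.01,0],60],[[0.01,0.75,0],[0,0.01,0],60],[[0.01,0.98,0],[0,0.01,0],60],[[0.01,0.98,0],[0,0.01,0],60]])

```text
time_s: 5.28
ee_pos: [0.44, -0.177, 0.0596]
ee_rot: [[-0.668, -0.002, 0.744], [-0.744, 0.002, -0.668], [0.0, -1.0, -0.003]]
contact_force: [-0.3, 0.2, -1.0]
grip_width: 0.0603
```

Call:
drive_tool(rows=[[[0,0,0],[0,0,0],0],[[0,0,0],[0,0,0],0],[[0,0,0],[0,0,0],0],[[0,0,0],[0,0,0],0],[[0,0,0],[0,0,0],0],[[0,0,0],[0,0,0],0]])

```text
time_s: 5.78
ee_pos: [0.4409, -0.1775, 0.0613]
ee_rot: [[-0.668, 0.001, 0.744], [-0.744, 0.0, -0.668], [-0.001, -1.0, 0.0]]
contact_force: [0.2, -1.0, 5.3]
grip_width: 0.0078
```

```bash
python3 plan.py .4412,-.1780,.162,-2.302; python3 -c "
from h import *
cv2.imwrite('pics/wrist_A2.png',ctrl.camera('wrist'))"
```

```text
t 5.78 pos [ 0.4409 -0.1775  0.0613] th -2.3018 tilt [-7.e-04 -1.e+00  2.e-04] F [ 0.2 -1.   5.3] M [0.02 0.03 0.02] grip 0.0078 q [-0.46  0.04  1.76  0.    1.34  0.27]
[ 0.4412 -0.178   0.162  -2.302 ] [[np.float64(0.002), np.float64(-1.007), np.float64(0.005)], [0, np.float64(0.0), 0]]
```

View pics/wrist_A2.png

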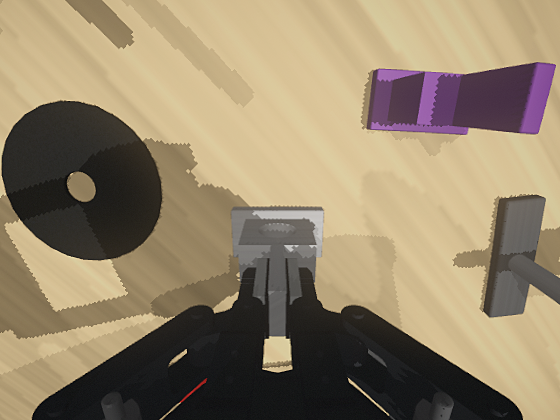

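Call:
drive_tool(rows=[[[0,-0.2,0],[0,0,0],0],[[0,-0.45,0],[0,0,0],0],[[0,-0.7,0],[0,0,0],0],[[0,-1,0],[0,0,0],0],[[0,-1,0],[0,0,0],0]])

```text
time_s: 6.25
ee_pos: [0.443, -0.1785, 0.1674]
ee_rot: [[-0.668, 0.009, 0.744], [-0.745, -0.004, -0.668], [-0.003, -1.0, 0.009]]
contact_force: [1.1, -0.8, -1.2]
grip_width: 0.0074
```

```bash
python3 plan.py .47,-.155,.22,-1.9 .4989,-.133,.26,-1.471
```

```text
t 6.25 pos [ 0.443  -0.1785  0.1674] th -2.3017 tilt [-0.0033 -1.      0.0093] F [ 1.1 -0.8 -1.2] M [-0.05 -0.1  -0.01] grip 0.0074 q [-0.46 -0.06  1.64  0.    1.55  0.27]
[ 0.47  -0.155  0.22  -1.9  ] [[np.float64(-0.355), np.float64(-0.526), np.float64(0.044)], [0, np.float64(-0.803), 0]]
[ 0.4989 -0.133   0.26   -1.471 ] [[np.float64(-0.302), np.float64(-0.4), np.float64(0.202)], [0, np.float64(-0.858), 0]]
```

Call:
drive_tool(rows=[[[-0.1,-0.15,0],[0,-0.2,0],0],[[-0.2,-0.3,0.02],[0,-0.4,0],0],[[-0.3,-0.45,0.04],[0,-0.6,0],0],[[-0.36,-0.53,0.04],[-0.01,-0.8,0],0],[[-0.36,-0.53,0.04],[-0.01,-0.8,0],0]])

```text
time_s: 6.67
ee_pos: [0.4705, -0.1537, 0.2218]
ee_rot: [[-0.321, 0.007, 0.947], [-0.947, -0.002, -0.321], [-0.001, -1.0, 0.007]]
contact_force: [0.4, 0.1, -2.1]
grip_width: 0.0072
```

Call:
drive_tool(rows=[[[-0.1,-0.05,0.06],[0,-0.2,0],0],[[-0.2,-0.1,0.12],[0,-0.4,0],0],[[-0.3,-0.1,0.18],[0,-0.6,0],0],[[-0.3,-0.1,0.2],[-0.01,-0.8,0],0],[[-0.3,-0.1,0.2],[-0.01,-0.86,0],0],[[-0.3,-0.1,0.2],[-0.01,-0.86,0],0]])

```text
time_s: 7.17
ee_pos: [0.4985, -0.1317, 0.2302]
ee_rot: [[0.102, -0.001, 0.995], [-0.995, -0.0, 0.102], [0.0, -1.0, -0.001]]
contact_force: [0.4, -0.5, -2.4]
grip_width: 0.007
```

```bash
python3 plan.py .4989,-.133,.2013,-1.471; python3 -c "
from h import *
for c in ('wrist','scene'):cv2.imwrite(f'pics/{c}_A3.png',ctrl.camera(c))"
```

```text
t 7.17 pos [ 0.4985 -0.1317  0.2302] th -1.469 tilt [ 3.e-04 -1.e+00 -7.e-04] F [ 0.4 -0.5 -2.4] M [ 0.02 -0.03 -0.06] grip 0.007 q [-0.33  0.03  1.43 -0.    1.69 -0.43]
[ 0.4989 -0.133   0.2013 -1.471 ] [[np.float64(0.013), np.float64(0.289), np.float64(0.003)], [0, np.float64(0.004), 0]]
```

View pics/wrist_A3.png

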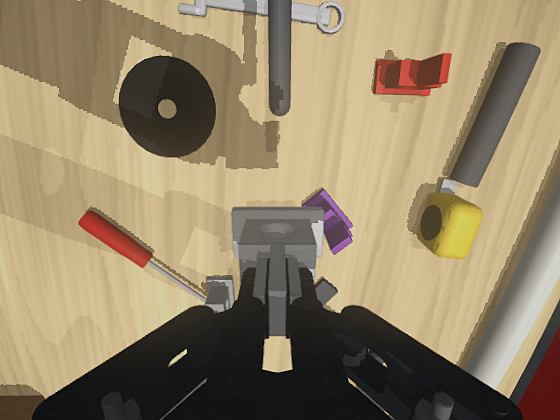

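View pics/scene_A3.png

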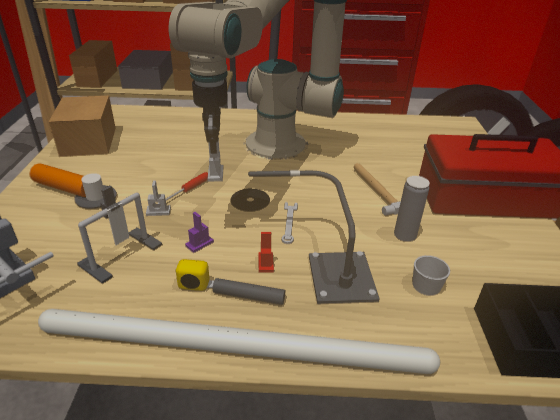

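Wrist view: held shoe around (278,240); bar end at (281,112), about in line with it. I'll measure the bar's lateral offset in tool axes.

```bash
cat > line.py <<'E'
# bar line from wrist picture, in rack frame guess and tool frame
import sys
from h import *
RK=np.array([.469,.1655,.0998])
def rackof(P):
    c,s=np.cos(RK[2]),np.sin(RK[2]);d=P[:2]-RK[:2];return np.array([c*d[0]+s*d[1],-s*d[0]+c*d[1]])
def meas(r0,r1,col=(240,320),name=None,dark=85):
    st=ctrl.state();im=ctrl.camera("wrist");C=cam("wrist",st)
    if name: cv2.imwrite(f"pics/{name}.png",im)
    R=np.array(st["ee_rot"]);e=np.array(st["ee_pos"])
    g=im.max(2)
    T=[]
    for v in range(r0,r1,8):
        k=np.where(g[v,col[0]:col[1]]<dark)[0]+col[0]
        if len(k)<5: continue
        m=np.median(k); k=k[abs(k-m)<25]
        l=onz(C,((k[0]-.5),v),.17);r=onz(C,((k[-1]+.5),v),.17)
        P=(l+r)/2; t=R.T@(P-e)
        T.append((v,k[0],k[-1],*np.round([t[0]*1e3,t[2]*1e3],1),*np.round(rackof(P)*1e3,1),round(np.linalg.norm(r-l)*1e3,1)))
    for x in T: print(*x)
if __name__=="__main__": meas(int(sys.argv[1]),int(sys.argv[2]),name=sys.argv[3])
E
python3 line.py 5 120 wrist_A4
```

```text
5 268 290 -142.5 0.5 0.2 -156.3 13.6
13 249 290 -138.2 -5.2 -5.5 -160.6 25.0
21 268 290 -133.9 0.5 0.2 -164.9 13.8
29 268 289 -129.6 0.2 -0.1 -169.2 13.2
37 268 289 -125.2 0.2 -0.1 -173.6 13.3
45 268 289 -120.8 0.2 -0.1 -178.0 13.4
85 269 289 -97.8 0.6 0.3 -201.0 13.2
93 269 289 -93.0 0.6 0.3 -205.8 13.3
101 269 289 -88.2 0.6 0.3 -210.6 13.4
109 270 274 -83.3 -3.9 -4.2 -215.5 3.2
```

Call:
drive_tool(rows=[[[0,0.1,0],[0,0,0],0],[[0.01,0.2,0],[0,0,0],0],[[0.01,0.29,0],[0,0,0],0],[[0.01,0.29,0],[0,0,0],0],[[0.01,0.29,0],[0,0,0],0],[[0.01,0.29,0],[0,0,0],0]])

```text
time_s: 7.82
ee_pos: [0.4987, -0.1329, 0.2021]
ee_rot: [[0.1, 0.001, 0.995], [-0.995, -0.001, 0.1], [0.001, -1.0, 0.001]]
contact_force: [0.3, -0.6, -2.3]
grip_width: 0.0074
```

```bash
cat > rk.py <<'E'
# rk.py h wp... ; wp = s (path mm along rack front: f<-y in mm>) forms: f-200 | a45 (deg along bend) | b120 (x mm); prints rel moves all from current pose
import sys,numpy as np
from plan import cur,step
RK=np.array([.469,.1655,.0998])
def wp(a,z):
    v=float(a[1:])
    if a[0]=='f': x,y,t=0,v/1e3,np.pi/2
    elif a[0]=='a':
        r=np.radians(v);x,y,t=.06-.06*np.cos(r),-.06+.06*np.sin(r),np.pi/2-r
    else: x,y,t=v/1e3,0,0
    c,s=np.cos(RK[2]),np.sin(RK[2])
    return np.array([RK[0]+c*x-s*y,RK[1]+s*x+c*y,z,t+RK[2]-np.pi])
if __name__=="__main__":
    p=cur();z=float(sys.argv[1])
    c,s=np.cos(RK[2]),np.sin(RK[2]);d=p[:2]-RK[:2];print("rack mm",np.round([1e3*(c*d[0]+s*d[1]),1e3*(-s*d[0]+c*d[1])],1),"th_rel",round(p[3]+np.pi-RK[2],4))
    for a in sys.argv[2:]:
        m=step(p,wp(a,z));print(a,[float(v) for v in m[0]],[float(v) for v in m[1]])
E
python3 rk.py .2013 f-300 f-280 f-250 f-225 f-210
```

```text
t 7.82 pos [ 0.4987 -0.1329  0.2021] th -1.4704 tilt [ 7.e-04 -1.e+00  6.e-04] F [ 0.3 -0.6 -2.3] M [-0.03 -0.02  0.02] grip 0.0074 q [-0.33  0.04  1.47 -0.    1.63 -0.43]
rack mm [-2.000e-01 -2.998e+02] th_rel 1.5714
f-300 [0.002, 0.008, 0.002] [0.0, 0.001, 0.0]
f-280 [-0.198, 0.008, 0.002] [0.0, 0.001, 0.0]
f-250 [-0.498, 0.008, 0.002] [0.0, 0.001, 0.0]
f-225 [-0.748, 0.008, 0.002] [0.0, 0.001, 0.0]
f-210 [-0.898, 0.008, 0.002] [0.0, 0.001, 0.0]
```

Call:
drive_tool(rows=[[[-0.1,0.01,0],[0,0,0],0],[[-0.23,0.01,0],[0,0,0],0],[[-0.36,0.01,0],[0,0,0],0],[[-0.48,0.01,0],[0,0,0],0],[[-0.6,0.01,0],[0,0,0],0],[[-0.72,0.01,0],[0,0,0],0],[[-0.82,0.01,0],[0,0,0],0],[[-0.85,0.01,0],[0,0,0],0]])

```text
time_s: 8.48
ee_pos: [0.4901, -0.0465, 0.2012]
ee_rot: [[0.102, 0.001, 0.995], [-0.995, -0.0, 0.102], [0.0, -1.0, 0.001]]
contact_force: [0.5, -0.1, -1.9]
grip_width: 0.0071
```

```bash
python3 rk.py .2013 f-200 f-150 f-115;python3 -c "
from h import *
for c in ('wrist',):cv2.imwrite(f'pics/{c}_A5.png',ctrl.camera(c))"
```

```text
t 8.48 pos [ 0.4901 -0.0465  0.2012] th -1.4686 tilt [ 5.e-04 -1.e+00  1.e-03] F [ 0.5 -0.1 -1.9] M [0.   0.01 0.01] grip 0.0071 q [-0.17 -0.03  1.54 -0.    1.63 -0.27]
rack mm [-1.00e-01 -2.13e+02] th_rel 1.5732
f-200 [-0.13, -0.001, 0.002] [0.0, 0.005, 0.0]
f-150 [-0.63, -0.001, 0.003] [0.0, 0.005, 0.0]
f-115 [-0.98, -0.001, 0.004] [0.0, 0.005, 0.0]
```

View pics/wrist_A5.png

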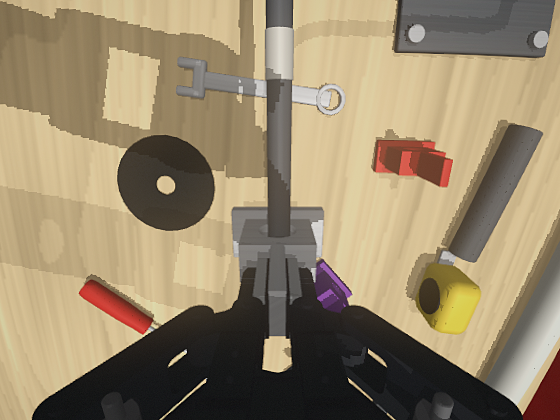

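The bar enters the hole at (279,232) and there is no contact force, so I continue.

Call:
drive_tool(rows=[[[-0.12,0,0],[0,0,0],0],[[-0.26,0,0],[0,0,0],0],[[-0.4,0,0],[0,0,0],0],[[-0.54,0,0],[0,0,0],0],[[-0.68,0,0],[0,0,0],0],[[-0.82,0,0],[0,0,0],0],[[-0.96,0,0],[0,0,0],0],[[-0.98,0,0],[0,0,0],0]])

```text
time_s: 9.2
ee_pos: [0.48, 0.052, 0.2011]
ee_rot: [[0.103, 0.001, 0.995], [-0.995, -0.0, 0.103], [0.0, -1.0, 0.001]]
contact_force: [0.5, 0.9, -1.6]
grip_width: 0.0074
```

```bash
python3 rk.py .2013 f-90 f-75 f-60 a10 a20 a25
```

```text
t 9.2 pos [0.48   0.052  0.2011] th -1.4674 tilt [ 1.e-04 -1.e+00  9.e-04] F [ 0.5  0.9 -1.6] M [ 0.02 -0.01  0.02] grip 0.0074 q [ 0.03 -0.06  1.57 -0.    1.63 -0.07]
rack mm [  -0.3 -114. ] th_rel 1.5744
f-90 [-0.24, -0.002, 0.004] [0.0, 0.007, 0.0]
f-75 [-0.39, -0.002, 0.005] [0.0, 0.007, 0.0]
f-60 [-0.54, -0.002, 0.005] [0.0, 0.007, 0.0]
a10 [-0.644, -0.002, 0.015] [0.0, 0.356, 0.0]
a20 [-0.745, -0.002, 0.042] [0.0, 0.705, 0.0]
a25 [-0.794, -0.002, 0.062] [0.0, 0.88, 0.0]
```

Call:
drive_tool(rows=[[[-0.12,0,0],[0,0,0],0],[[-0.24,0,0],[0,0,0],0],[[-0.36,0,0],[0,0,0],0],[[-0.48,0,0.005],[0,0,0],0],[[-0.55,0,0.005],[0,0.02,0],0],[[-0.6,0,0.008],[0,0.18,0],0],[[-0.65,0,0.015],[0,0.36,0],0],[[-0.65,0,0.015],[0,0.36,0],0]])

```text
time_s: 9.87
ee_pos: [0.4748, 0.1177, 0.2011]
ee_rot: [[-0.079, 0.001, 0.997], [-0.997, 0.0, -0.079], [-0.0, -1.0, 0.001]]
contact_force: [1.0, 0.0, -2.1]
grip_width: 0.0071
```

```bash
python3 rk.py .2013 a15 a20 a25 a30 a35 a38
```

```text
t 9.87 pos [0.4748 0.1177 0.2011] th -1.6498 tilt [-2.e-04 -1.e+00  1.e-03] F [ 1.   0.  -2.1] M [-0.01  0.03  0.02] grip 0.0071 q [ 0.17 -0.04  1.55 -0.    1.63  0.25]
rack mm [  1.  -48.1] th_rel 1.392
a15 [-0.038, -0.002, 0.004] [0.0, 0.166, 0.0]
a20 [-0.09, -0.002, 0.01] [0.0, 0.34, 0.0]
a25 [-0.141, -0.002, 0.022] [0.0, 0.515, 0.0]
a30 [-0.191, -0.002, 0.037] [0.0, 0.69, 0.0]
a35 [-0.239, -0.002, 0.057] [0.0, 0.864, 0.0]
a38 [-0.267, -0.002, 0.071] [0.0, 0.969, 0.0]
```

Call:
drive_tool(rows=[[[-0.04,0,0.004],[0,0.17,0],0],[[-0.09,0,0.01],[0,0.34,0],0],[[-0.14,0,0.022],[0,0.515,0],0],[[-0.19,0,0.037],[0,0.69,0],0],[[-0.24,0,0.057],[0,0.864,0],0],[[-0.267,0,0.071],[0,0.97,0],0],[[-0.267,0,0.071],[0,0.97,0],0]])

```text
time_s: 10.45
ee_pos: [0.4841, 0.144, 0.201]
ee_rot: [[-0.534, 0.001, 0.846], [-0.846, -0.0, -0.534], [-0.0, -1.0, 0.001]]
contact_force: [-0.9, 0.7, -2.8]
grip_width: 0.0072
```

```bash
python3 rk.py .2013 a43 a48 a53 a58 a63 a65
```

```text
t 10.45 pos [0.4841 0.144  0.201 ] th -2.134 tilt [-4.e-04 -1.e+00  7.e-04] F [-0.9  0.7 -2.8] M [-0.05 -0.05 -0.  ] grip 0.0072 q [ 0.22  0.01  1.51 -0.    1.63  0.78]
rack mm [ 12.9 -22.9] th_rel 0.9077
a43 [-0.05, -0.003, 0.002] [0.0, 0.175, 0.0]
a48 [-0.101, -0.003, 0.009] [0.0, 0.349, 0.0]
a53 [-0.153, -0.003, 0.02] [0.0, 0.524, 0.0]
a58 [-0.203, -0.003, 0.036] [0.0, 0.698, 0.0]
a63 [-0.251, -0.003, 0.056] [0.0, 0.873, 0.0]
a65 [-0.27, -0.003, 0.065] [0.0, 0.943, 0.0]
```

Call:
drive_tool(rows=[[[-0.05,0,0.002],[0,0.175,0],0],[[-0.1,0,0.009],[0,0.35,0],0],[[-0.153,0,0.02],[0,0.524,0],0],[[-0.2,0,0.036],[0,0.7,0],0],[[-0.25,0,0.056],[0,0.873,0],0],[[-0.27,0,0.065],[0,0.94,0],0],[[-0.27,0,0.065],[0,0.94,0],0]])

```text
time_s: 11.03
ee_pos: [0.5042, 0.1633, 0.2008]
ee_rot: [[-0.858, 0.001, 0.514], [-0.514, -0.0, -0.858], [-0.0, -1.0, 0.001]]
contact_force: [0.4, -0.4, -2.9]
grip_width: 0.0073
```

```bash
python3 rk.py .2013 a70 a75 a80 a85 a90 b75
```

```text
t 11.03 pos [0.5042 0.1633 0.2008] th -2.6019 tilt [-4.e-04 -1.e+00  5.e-04] F [ 0.4 -0.4 -2.9] M [0.   0.   0.03] grip 0.0073 q [ 0.24  0.08  1.44 -0.    1.63  1.27]
rack mm [34.8 -5.7] th_rel 0.4399
a70 [-0.051, -0.005, 0.001] [0.0, 0.182, 0.0]
a75 [-0.103, -0.005, 0.008] [0.0, 0.356, 0.0]
a80 [-0.154, -0.005, 0.02] [0.0, 0.531, 0.0]
a85 [-0.204, -0.005, 0.036] [0.0, 0.705, 0.0]
a90 [-0.252, -0.005, 0.056] [0.0, 0.88, 0.0]
b75 [-0.388, -0.005, 0.12] [0.0, 0.88, 0.0]
```

Call:
drive_tool(rows=[[[-0.05,-0.005,0.001],[0,0.18,0],0],[[-0.1,-0.005,0.008],[0,0.356,0],0],[[-0.154,-0.005,0.02],[0,0.53,0],0],[[-0.204,-0.005,0.036],[0,0.705,0],0],[[-0.252,-0.005,0.056],[0,0.88,0],0],[[-0.32,-0.005,0.088],[0,0.88,0],0],[[-0.388,-0.005,0.12],[0,0.88,0],0],[[-0.388,-0.005,0.12],[0,0.88,0],0]])

```text
time_s: 11.7
ee_pos: [0.5446, 0.1727, 0.2011]
ee_rot: [[-0.995, 0.001, 0.103], [-0.103, -0.0, -0.995], [-0.001, -1.0, 0.0]]
contact_force: [0.3, 0.1, -2.7]
grip_width: 0.0074
```

```bash
python3 rk.py .2013 b100 b130 b175;python3 -c "
from h import *
for c in ('wrist','scene'):cv2.imwrite(f'pics/{c}_A6.png',ctrl.camera(c))"
```

```text
t 11.7 pos [0.5446 0.1727 0.2011] th -3.0383 tilt [-7.e-04 -1.e+00  5.e-04] F [ 0.3  0.1 -2.7] M [-0.04  0.03 -0.03] grip 0.0074 q [ 0.24  0.19  1.31 -0.    1.64  1.71]
rack mm [76.  -0.4] th_rel 0.0035
b100 [-0.24, -0.002, -0.003] [0.0, 0.007, 0.0]
b130 [-0.54, -0.002, -0.002] [0.0, 0.007, 0.0]
b175 [-0.99, -0.002, -0.0] [0.0, 0.007, 0.0]
```

View pics/wrist_A6.png

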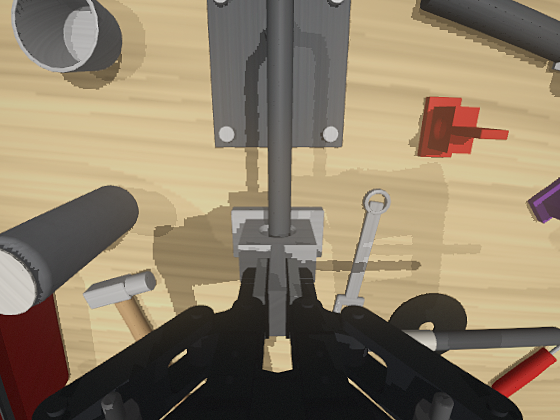

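View pics/scene_A6.png

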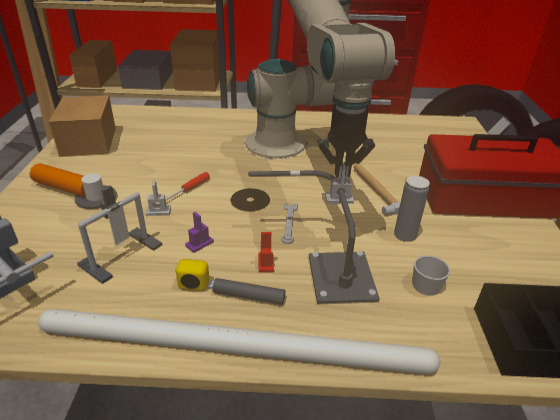

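Call:
drive_tool(rows=[[[-0.12,0,0],[0,0,0],0],[[-0.26,0,0],[0,0,0],0],[[-0.4,0,0],[0,0,0],0],[[-0.54,0,0],[0,0,0],0],[[-0.68,0,0],[0,0,0],0],[[-0.82,0,0],[0,0,0],0],[[-0.95,0,0],[0,0,0],0],[[-0.96,0.02,0],[0,0,0],0]])

```text
time_s: 12.47
ee_pos: [0.6404, 0.1824, 0.1989]
ee_rot: [[-0.995, 0.001, 0.103], [-0.103, -0.0, -0.995], [-0.001, -1.0, 0.0]]
contact_force: [-0.8, -0.3, -2.1]
grip_width: 0.0073
```

Call:
drive_tool(rows=[[[0,0.02,0],[0,0,0],0],[[0,0.03,0],[0,0,0],0],[[0,0.03,0],[0,0,0],0],[[0,0.03,0],[0,0,0],0]])

```text
time_s: 12.8
ee_pos: [0.6402, 0.1824, 0.1972]
ee_rot: [[-0.995, 0.002, 0.104], [-0.104, -0.0, -0.995], [-0.002, -1.0, 0.0]]
contact_force: [0.3, -1.6, 2.9]
grip_width: 0.0069
```

```bash
python3 rk.py .1973 b172
```

```text
t 12.8 pos [0.6402 0.1824 0.1972] th -3.0377 tilt [-2.4e-03 -1.0e+00  4.0e-04] F [ 0.3 -1.6  2.9] M [-0.07  0.11 -0.01] grip 0.0069 q [ 0.22  0.47  0.98 -0.    1.69  1.69]
rack mm [172.1  -0.2] th_rel 0.0041
b172 [0.001, -0.001, -0.002] [0.0, 0.008, 0.0]
```

Force flipped to +2.9 N, so the shoe rests on the bar at the expected height. Now I open and rise.

Call:
drive_tool(rows=[[[0,0,0],[0,0,0],20],[[0,0,0],[0,0,0],40],[[0,0,0],[0,0,0],50],[[0,0,0],[0,0,0],50],[[0,0,0],[0,0,0],50]])

```text
time_s: 13.22
ee_pos: [0.6401, 0.1825, 0.1969]
ee_rot: [[-0.995, 0.002, 0.104], [-0.104, -0.0, -0.995], [-0.002, -1.0, 0.0]]
contact_force: [-0.1, 0.2, 0.4]
grip_width: 0.0501
```

Call:
drive_tool(rows=[[[0,-0.2,0],[0,0,0],50],[[0,-0.5,0],[0,0,0],50],[[0,-0.8,0],[0,0,0],50],[[0,-1,0],[0,0,0],50]])

```text
time_s: 13.55
ee_pos: [0.64, 0.1825, 0.3002]
ee_rot: [[-0.995, 0.005, 0.104], [-0.104, 0.001, -0.995], [-0.005, -1.0, -0.0]]
contact_force: [0.5, -0.1, 1.2]
grip_width: 0.0503
```

```bash
python3 plan.py .56,.13,.30,-3.04 .51,.04,.30,-3.04 .47,-.06,.30,-3.04 .44,-.16,.30,-3.0;python3 -c "
from h import *
for c in ('wrist','scene'):cv2.imwrite(f'pics/{c}_A7.png',ctrl.camera(c))"
```

```text
t 13.55 pos [0.64   0.1825 0.3002] th -3.0375 tilt [-0.0051 -1.     -0.    ] F [ 0.5 -0.1  1.2] M [-0.01 -0.02  0.02] grip 0.0503 q [ 0.22  0.47  0.78 -0.    1.89  1.69]
[ 0.56  0.13  0.3  -3.04] [[np.float64(0.851), np.float64(0.002), np.float64(0.439)], [0, np.float64(0.005), 0]]
[ 0.51  0.04  0.3  -3.04] [[np.float64(0.589), np.float64(-0.0), np.float64(0.845)], [0, np.float64(-0.0), 0]]
[ 0.47 -0.06  0.3  -3.04] [[np.float64(0.499), np.float64(-0.0), np.float64(0.954)], [0, np.float64(-0.0), 0]]
[ 0.44 -0.16  0.3  -3.  ] [[np.float64(0.4), np.float64(-0.0), np.float64(0.964)], [0, np.float64(-0.08), 0]]
```

View pics/scene_A7.png

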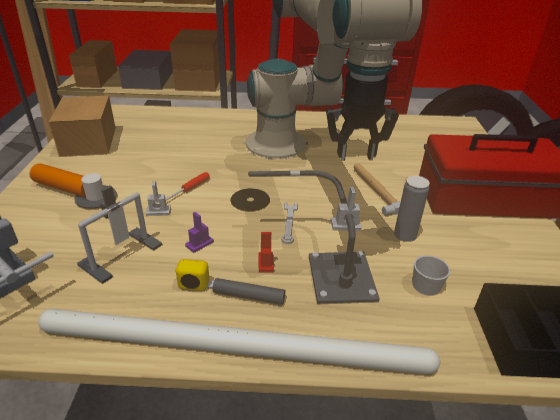

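View pics/wrist_A7.png

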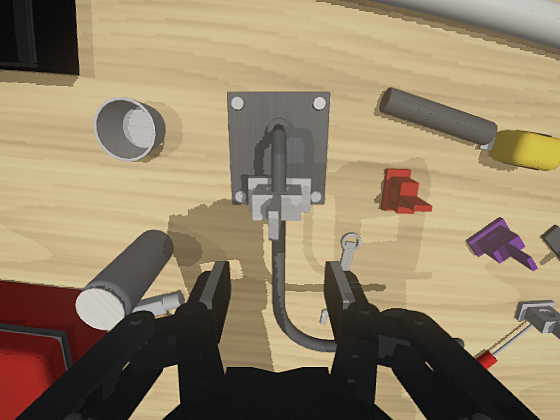

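Shoe A hangs upright on the back leg (scene (347,212), wrist (277,200)). Next is shoe B.

Call:
drive_tool(rows=[[[0.3,0,0.15],[0,0,0],60],[[0.6,0,0.3],[0,0,0],60],[[0.85,0,0.44],[0,0,0],60]])

```text
time_s: 13.9
ee_pos: [0.5594, 0.1295, 0.2992]
ee_rot: [[-0.995, 0.007, 0.104], [-0.104, 0.001, -0.995], [-0.007, -1.0, -0.0]]
contact_force: [0.5, -0.1, 0.7]
grip_width: 0.0598
```

Call:
drive_tool(rows=[[[0.2,0,0.3],[0,0,0],60],[[0.4,0,0.6],[0,0,0],60],[[0.6,0,0.85],[0,0,0],60]])

```text
time_s: 14.15
ee_pos: [0.5071, 0.0374, 0.2972]
ee_rot: [[-0.995, 0.005, 0.105], [-0.105, 0.001, -0.995], [-0.005, -1.0, -0.0]]
contact_force: [0.9, -0.4, 1.1]
grip_width: 0.0603
```

Call:
drive_tool(rows=[[[0.2,0,0.3],[0,0,0],60],[[0.4,0,0.65],[0,0,0],60],[[0.5,0,0.95],[0,0,0],60]])

```text
time_s: 14.4
ee_pos: [0.4654, -0.0639, 0.296]
ee_rot: [[-0.995, 0.004, 0.105], [-0.105, 0.001, -0.995], [-0.004, -1.0, -0.0]]
contact_force: [0.3, -0.8, -0.4]
grip_width: 0.0597
```

Call:
drive_tool(rows=[[[0.2,0,0.35],[0,0,0],60],[[0.4,0,0.7],[0,-0.05,0],60],[[0.4,0,1],[0,-0.08,0],60]])

```text
time_s: 14.65
ee_pos: [0.4336, -0.1696, 0.2954]
ee_rot: [[-0.99, 0.003, 0.144], [-0.144, 0.0, -0.99], [-0.003, -1.0, 0.0]]
contact_force: [0.4, 0.2, 0.6]
grip_width: 0.0599
```

```bash
python3 plan.py .41,-.23,.28,-3.0 .395,-.305,.25,-3.0
```

```text
t 14.65 pos [ 0.4336 -0.1696  0.2954] th -2.9971 tilt [-0.0034 -1.      0.    ] F [0.4 0.2 0.6] M [ 0.08 -0.03 -0.03] grip 0.0599 q [-0.45 -0.12  1.45  0.    1.82  0.97]
[ 0.41 -0.23  0.28 -3.  ] [[np.float64(0.321), np.float64(0.154), np.float64(0.564)], [0, np.float64(0.006), 0]]
[ 0.395 -0.305  0.25  -3.   ] [[np.float64(0.254), np.float64(0.3), np.float64(0.721)], [0, np.float64(-0.0), 0]]
```

Call:
drive_tool(rows=[[[0.15,0.1,0.3],[0,0,0],60],[[0.32,0.15,0.56],[0,0,0],60]])

```text
time_s: 14.82
ee_pos: [0.409, -0.2313, 0.2781]
ee_rot: [[-0.99, 0.001, 0.144], [-0.144, 0.002, -0.99], [-0.002, -1.0, -0.001]]
contact_force: [0.1, -0.8, -0.5]
grip_width: 0.0598
```

Call:
drive_tool(rows=[[[0.15,0.1,0.3],[0,0,0],60],[[0.25,0.3,0.7],[0,0,0],60],[[0.25,0.3,0.7],[0,0,0],60],[[0.25,0.3,0.7],[0,0,0],60]])

```text
time_s: 15.15
ee_pos: [0.393, -0.305, 0.245]
ee_rot: [[-0.99, -0.003, 0.14], [-0.14, 0.005, -0.99], [0.002, -1.0, -0.005]]
contact_force: [0.5, -0.1, -0.4]
grip_width: 0.0601
```

```bash
python3 look.py B1 .437,-.311 wrist,top; python3 plan.py
```

```text
wrist 0.71 [146.0, 2.0, 215.0, 39.0] median [67. 34. 59.] pred [288. 145.]
wrist 0.64 [263.0, 130.0, 313.0, 167.0] median [160. 163. 165.] pred [288. 145.]
top 0.94 [216.0, 173.0, 247.0, 192.0] median [97. 95. 97.] pred [408. 264.]
top 0.75 [344.0, 210.0, 367.0, 230.0] median [91.5 44.  77. ] pred [408. 264.]
top 0.71 [289.0, 186.0, 303.0, 209.0] median [ 33.  36. 118.] pred [408. 264.]
top 0.59 [394.0, 259.0, 417.0, 270.0] median [110. 111. 113.] pred [408. 264.]
['wrist', 'top'] [ 0.43607602 -0.31215608  3.2599067 ] 0.0717621263875465
['wrist'] [ 0.43530287 -0.31209943  0.14352793] 0.020025559638699883
['top'] [ 0.43764692 -0.31166627  3.27276066] 0.02330115427195407
t 15.35 pos [ 0.3949 -0.3031  0.2487] th -2.9959 tilt [-2.5e-03 -1.0e+00 -6.0e-04] F [0.2 0.3 0.5] M [-0.01 -0.07 -0.02] grip 0.0599 q [-0.73 -0.03  1.45  0.    1.72  0.7 ]
```

View pics/wrist_B1.png

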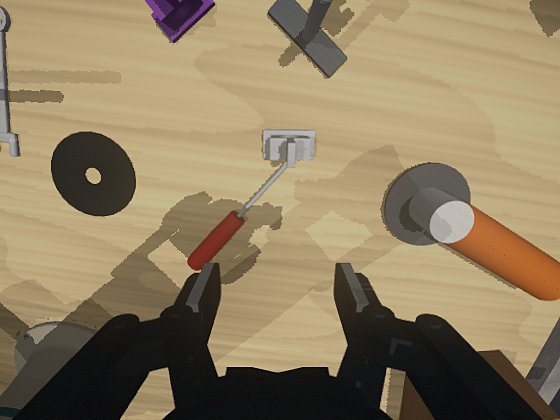

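```bash
python3 look.py B2 .437,-.311 wrist; python3 plan.py .4362,-.312,.16,-2.998
```

```text
wrist 0.87 [148.0, 0.0, 217.0, 43.0] median [78. 37. 68.] pred [288. 147.]
wrist 0.74 [262.0, 131.0, 315.0, 169.0] median [160. 163. 165.] pred [288. 147.]
['wrist'] [ 0.43519917 -0.3123898   0.12255198] 0.036074816820846956
t 15.45 pos [ 0.395  -0.3032  0.2488] th -2.9956 tilt [-2.6e-03 -1.0e+00 -2.0e-04] F [-0.1  0.4  0.7] M [-0.02 -0.02  0.02] grip 0.0599 q [-0.73 -0.03  1.45  0.    1.72  0.7 ]
[ 0.4362 -0.312   0.16   -2.998 ] [[np.float64(-0.395), np.float64(0.888), np.float64(0.147)], [0, np.float64(0.005), 0]]
```

Call:
drive_tool(rows=[[[-0.15,0.2,0.05],[0,0,0],60],[[-0.3,0.5,0.1],[0,0.02,0],60],[[-0.39,0.8,0.15],[0,0.02,-0.005],60],[[-0.39,0.89,0.15],[0,0.02,-0.005],60],[[-0.39,0.89,0.15],[0,0.02,-0.005],60],[[-0.39,0.89,0.15],[0,0.02,-0.005],60]])

```text
time_s: 15.95
ee_pos: [0.436, -0.312, 0.1611]
ee_rot: [[-0.991, 0.0, 0.136], [-0.136, -0.0, -0.991], [-0.0, -1.0, 0.0]]
contact_force: [0.5, -0.4, 0.9]
grip_width: 0.0598
```

```bash
python3 -c "
from h import *
for c in ('wrist',):cv2.imwrite(f'pics/{c}_B3.png',ctrl.camera(c))"; python3 plan.py .4358,-.3122,.062,-3.005
```

```text
t 16.0 pos [ 0.4363 -0.3125  0.1622] th -3.0054 tilt [-0.0021 -1.      0.0019] F [ 0.  -0.7 -0.9] M [-0.04 -0.01  0.01] grip 0.0599 q [-0.69  0.11  1.47  0.    1.55  0.74]
[ 0.4358 -0.3122  0.062  -3.005 ] [[np.float64(0.005), np.float64(1.002), np.float64(-0.004)], [0, np.float64(-0.001), 0]]
```

View pics/wrist_B3.png

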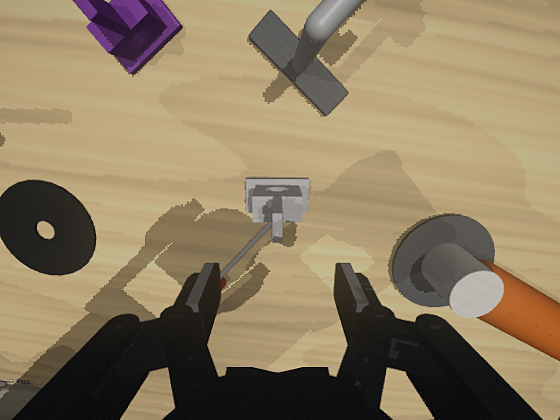

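Call:
drive_tool(rows=[[[0,0.25,0],[0,0,0],60],[[0,0.5,0],[0,0,0],60],[[0,0.75,0],[0,0,0],60],[[0,1,0],[0,0,0],60],[[0,1,0],[0,0,0],60],[[0,1,0],[0,0,0],60]])

```text
time_s: 16.5
ee_pos: [0.4367, -0.3129, 0.0636]
ee_rot: [[-0.991, 0.003, 0.136], [-0.136, -0.002, -0.991], [-0.002, -1.0, 0.002]]
contact_force: [-0.1, 0.2, 1.1]
grip_width: 0.0599
```

Call:
drive_tool(rows=[[[0,0,0],[0,0,0],0],[[0,0,0],[0,0,0],0],[[0,0,0],[0,0,0],0],[[0,0,0],[0,0,0],0],[[0,0,0],[0,0,0],0],[[0,0,0],[0,0,0],0]])

```text
time_s: 17.0
ee_pos: [0.4371, -0.313, 0.0646]
ee_rot: [[-0.991, 0.004, 0.136], [-0.136, -0.003, -0.991], [-0.004, -1.0, 0.003]]
contact_force: [-1.1, 2.1, 6.5]
grip_width: 0.0075
```

```bash
python3 plan.py .4362,-.312,.16,-3.005
```

```text
t 17.0 pos [ 0.4371 -0.313   0.0646] th -3.0054 tilt [-0.0035 -1.      0.0032] F [-1.1  2.1  6.5] M [ 0.23  0.18 -0.01] grip 0.0075 q [-0.69  0.2   1.58  0.    1.36  0.74]
[ 0.4362 -0.312   0.16   -3.005 ] [[np.float64(0.007), np.float64(-0.954), np.float64(-0.012)], [0, np.float64(-0.001), 0]]
```

Call:
drive_tool(rows=[[[0,-0.2,0],[0,0,0],0],[[0,-0.45,0],[0,0,0],0],[[0,-0.7,0],[0,0,0],0],[[0,-1,0],[0,0,0],0],[[0,-1,0],[0,0,0],0]])

```text
time_s: 17.42
ee_pos: [0.4384, -0.3143, 0.1707]
ee_rot: [[-0.991, 0.011, 0.136], [-0.136, -0.009, -0.991], [-0.01, -1.0, 0.01]]
contact_force: [1.4, -1.4, -1.9]
grip_width: 0.0074
```

```bash
python3 plan.py .45,-.27,.235,-2.6 .46,-.21,.235,-2.2 .48,-.16,.235,-1.8 .4989,-.133,.235,-1.471
```

```text
t 17.42 pos [ 0.4384 -0.3143  0.1707] th -3.0053 tilt [-0.0098 -0.9999  0.0102] F [ 1.4 -1.4 -1.9] M [-0.06 -0.11  0.01] grip 0.0074 q [-0.69  0.11  1.46  0.    1.56  0.74]
[ 0.45  -0.27   0.235 -2.6  ] [[np.float64(-0.175), np.float64(-0.643), np.float64(-0.423)], [0, np.float64(-0.811), 0]]
[ 0.46  -0.21   0.235 -2.2  ] [[np.float64(-0.395), np.float64(-0.0), np.float64(-0.463)], [0, np.float64(-0.8), 0]]
[ 0.48  -0.16   0.235 -1.8  ] [[np.float64(-0.522), np.float64(-0.0), np.float64(-0.133)], [0, np.float64(-0.8), 0]]
[ 0.4989 -0.133   0.235  -1.471 ] [[np.float64(-0.306), np.float64(-0.0), np.float64(0.123)], [0, np.float64(-0.658), 0]]
```

Call:
drive_tool(rows=[[[-0.05,-0.2,-0.1],[-0.01,-0.2,0],0],[[-0.1,-0.4,-0.2],[-0.02,-0.4,-0.01],0],[[-0.14,-0.55,-0.32],[-0.02,-0.6,-0.02],0],[[-0.17,-0.64,-0.42],[-0.02,-0.8,-0.02],0]])

```text
time_s: 17.75
ee_pos: [0.4493, -0.2694, 0.2353]
ee_rot: [[-0.857, -0.001, 0.515], [-0.515, -0.003, -0.857], [0.002, -1.0, 0.002]]
contact_force: [0.3, -0.4, -2.2]
grip_width: 0.0072
```

Call:
drive_tool(rows=[[[-0.1,0,-0.1],[0,-0.2,0],0],[[-0.2,0,-0.2],[0,-0.4,0],0],[[-0.3,0,-0.35],[0,-0.6,0],0],[[-0.4,0,-0.46],[0,-0.8,0],0]])

```text
time_s: 18.08
ee_pos: [0.4595, -0.2083, 0.2336]
ee_rot: [[-0.585, -0.003, 0.811], [-0.811, -0.002, -0.585], [0.003, -1.0, -0.001]]
contact_force: [1.1, -0.2, -2.6]
grip_width: 0.007
```

Call:
drive_tool(rows=[[[-0.12,0,-0.03],[0,-0.2,0],0],[[-0.25,0,-0.06],[0,-0.4,0],0],[[-0.4,0,-0.1],[0,-0.6,0],0],[[-0.52,0,-0.13],[0,-0.8,0],0]])

```text
time_s: 18.42
ee_pos: [0.4793, -0.1575, 0.2319]
ee_rot: [[-0.218, -0.005, 0.976], [-0.976, -0.001, -0.218], [0.002, -1.0, -0.004]]
contact_force: [0.1, -0.8, -2.1]
grip_width: 0.0074
```

```bash
python3 plan.py .4989,-.133,.235,-1.471
```

```text
t 18.42 pos [ 0.4793 -0.1575  0.2319] th -1.7903 tilt [ 0.0023 -1.     -0.0044] F [ 0.1 -0.8 -2.1] M [ 0.09 -0.02  0.01] grip 0.0074 q [-0.39 -0.    1.46 -0.    1.69 -0.17]
[ 0.4989 -0.133   0.235  -1.471 ] [[np.float64(-0.282), np.float64(-0.031), np.float64(0.138)], [0, np.float64(-0.639), 0]]
```

Call:
drive_tool(rows=[[[-0.1,0,0.05],[0,-0.2,0],0],[[-0.2,0,0.1],[0,-0.4,0],0],[[-0.28,0,0.138],[0,-0.6,0],0],[[-0.28,0.1,0.138],[0.008,-0.64,0.005],0],[[-0.28,0.2,0.138],[0.008,-0.64,0.005],0],[[-0.28,0.27,0.138],[0.008,-0.64,0.005],0],[[-0.28,0.27,0.138],[0.008,-0.64,0.005],0],[[-0.28,0.27,0.138],[0.008,-0.64,0.005],0]])

```text
time_s: 19.08
ee_pos: [0.4981, -0.1335, 0.2037]
ee_rot: [[0.098, -0.003, 0.995], [-0.995, 0.002, 0.098], [-0.002, -1.0, -0.002]]
contact_force: [0.5, -0.8, -2.9]
grip_width: 0.0074
```

```bash
python3 line.py 5 120 wrist_B4; python3 rk.py .2046 f-300 f-214
```

```text
5 258 293 -134.7 -1.5 -2.2 -165.7 18.5
13 267 306 -131.0 4.2 3.5 -169.4 20.7
21 268 293 -127.2 1.1 0.4 -173.1 13.5
29 268 292 -123.5 0.9 0.1 -176.9 13.1
37 268 292 -119.7 0.9 0.1 -180.7 13.1
85 268 292 -95.9 1.0 0.1 -204.5 13.7
93 269 292 -91.7 1.3 0.4 -208.6 13.2
101 269 292 -87.5 1.3 0.4 -212.8 13.3
109 272 288 -83.3 1.0 0.2 -217.1 9.5
t 19.13 pos [ 0.4984 -0.1336  0.2045] th -1.472 tilt [-0.0012 -1.     -0.0011] F [-0.  -0.6 -2. ] M [-0.01 -0.06  0.  ] grip 0.0069 q [-0.33  0.04  1.47  0.    1.64 -0.43]
rack mm [  -0.5 -300.5] th_rel 1.5698
f-300 [-0.005, -0.001, 0.005] [0.0, -0.002, 0.0]
f-214 [-0.865, -0.001, 0.004] [0.0, -0.002, 0.0]
```

View pics/wrist_B4.png

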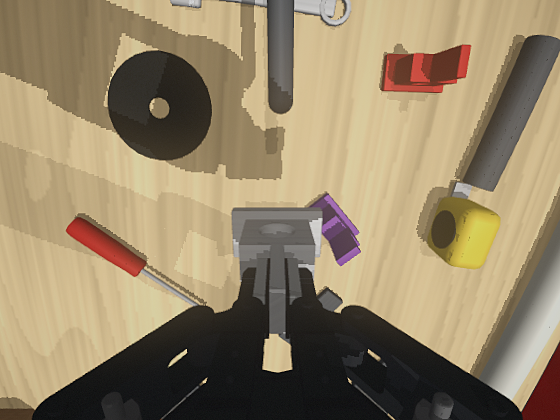

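Shoe B is held (278,235) and the bar sits ~0.9 mm to tool +z. I slide on with that correction.

Call:
drive_tool(rows=[[[-0.1,0,0.008],[0,0,0],0],[[-0.23,0,0.008],[0,0,0],0],[[-0.36,0,0.008],[0,0,0],0],[[-0.48,0,0.008],[0,0,0],0],[[-0.6,0,0.008],[0,0,0],0],[[-0.72,0,0.008],[0,0,0],0],[[-0.82,0,0.008],[0,0,0],0],[[-0.86,0,0.008],[0,0,0],0]])

```text
time_s: 19.8
ee_pos: [0.4906, -0.0461, 0.2048]
ee_rot: [[0.1, -0.001, 0.995], [-0.995, 0.001, 0.1], [-0.001, -1.0, -0.001]]
contact_force: [-0.4, 0.0, -2.7]
grip_width: 0.0071
```

```bash
python3 -c "
from h import *
for c in ('wrist',):cv2.imwrite(f'pics/{c}_B5.png',ctrl.camera(c))"; python3 rk.py .2046 f-115
```

```text
t 19.85 pos [ 0.4907 -0.0462  0.2048] th -1.4703 tilt [-1.5e-03 -1.0e+00 -8.0e-04] F [ 0.1  0.5 -2.1] M [ 0.03 -0.05 -0.03] grip 0.007 q [-0.17 -0.03  1.54  0.    1.64 -0.27]
rack mm [   0.5 -212.8] th_rel 1.5715
f-115 [-0.978, 0.002, -0.004] [0.0, 0.001, 0.0]
```

View pics/wrist_B5.png

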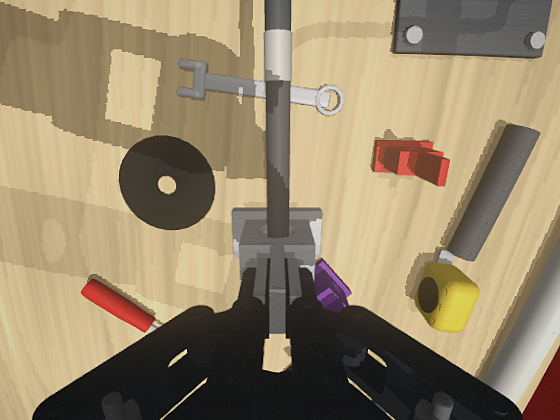

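Bar is in the hole (278,230), no side force.

Call:
drive_tool(rows=[[[-0.12,0,0],[0,0,0],0],[[-0.26,0,0],[0,0,0],0],[[-0.4,0,0],[0,0,0],0],[[-0.54,0,-0.002],[0,0,0],0],[[-0.68,0,-0.003],[0,0,0],0],[[-0.82,0,-0.004],[0,0,0],0],[[-0.96,0,-0.004],[0,0,0],0],[[-0.98,0,-0.004],[0,0,0],0]])

```text
time_s: 20.52
ee_pos: [0.4803, 0.0526, 0.2049]
ee_rot: [[0.102, -0.001, 0.995], [-0.995, 0.002, 0.102], [-0.002, -1.0, -0.001]]
contact_force: [0.1, 0.3, -3.0]
grip_width: 0.007
```

```bash
python3 rk.py .2046 f-60 a5 a10
```

```text
t 20.52 pos [0.4803 0.0526 0.2049] th -1.4689 tilt [-2.e-03 -1.e+00 -7.e-04] F [ 0.1  0.3 -3. ] M [ 0.03 -0.04 -0.03] grip 0.007 q [ 0.03 -0.06  1.56  0.    1.64 -0.07]
rack mm [   0.  -113.4] th_rel 1.5729
f-60 [-0.534, 0.003, 0.001] [0.0, 0.004, 0.0]
a5 [-0.587, 0.003, 0.003] [0.0, 0.179, 0.0]
a10 [-0.639, 0.003, 0.01] [0.0, 0.353, 0.0]
```

Call:
drive_tool(rows=[[[-0.12,0,0],[0,0,0],0],[[-0.24,0,0],[0,0,0],0],[[-0.36,0,0],[0,0,0],0],[[-0.48,0,0],[0,0,0],0],[[-0.54,0,0.001],[0,0.01,0],0],[[-0.59,0,0.003],[0,0.18,0],0],[[-0.64,0,0.01],[0,0.35,0],0],[[-0.64,0,0.01],[0,0.35,0],0]])

```text
time_s: 21.18
ee_pos: [0.4748, 0.1172, 0.205]
ee_rot: [[-0.075, -0.001, 0.997], [-0.997, 0.002, -0.075], [-0.002, -1.0, -0.001]]
contact_force: [0.4, -0.2, -2.6]
grip_width: 0.0071
```

```bash
python3 rk.py .2046 a15 a20 a25 a30 a35 a38
```

```text
t 21.18 pos [0.4748 0.1172 0.205 ] th -1.6461 tilt [-0.0019 -1.     -0.0011] F [ 0.4 -0.2 -2.6] M [0.01 0.01 0.01] grip 0.0071 q [ 0.17 -0.04  1.55  0.    1.64  0.24]
rack mm [  0.9 -48.6] th_rel 1.3957
a15 [-0.043, 0.004, 0.004] [0.0, 0.173, 0.0]
a20 [-0.094, 0.004, 0.011] [0.0, 0.348, 0.0]
a25 [-0.146, 0.004, 0.022] [0.0, 0.523, 0.0]
a30 [-0.195, 0.004, 0.038] [0.0, 0.697, 0.0]
a35 [-0.244, 0.004, 0.058] [0.0, 0.872, 0.0]
a38 [-0.272, 0.004, 0.072] [0.0, 0.976, 0.0]
```

Call:
drive_tool(rows=[[[-0.043,0,0.004],[0,0.17,0],0],[[-0.094,0.004,0.011],[0,0.35,0],0],[[-0.146,0.004,0.022],[0,0.52,0],0],[[-0.195,0.004,0.038],[0,0.7,0],0],[[-0.244,0.004,0.058],[0,0.87,0],0],[[-0.272,0.004,0.072],[0,0.976,0],0],[[-0.272,0.004,0.072],[0,0.976,0],0]])

```text
time_s: 21.77
ee_pos: [0.4842, 0.144, 0.2045]
ee_rot: [[-0.533, -0.001, 0.846], [-0.846, 0.002, -0.533], [-0.001, -1.0, -0.002]]
contact_force: [0.3, -0.6, -3.0]
grip_width: 0.0072
```

```bash
python3 rk.py .2046 a43 a48 a53 a58 a63 a65
```

```text
t 21.77 pos [0.4842 0.144  0.2045] th -2.1332 tilt [-0.001  -1.     -0.0019] F [ 0.3 -0.6 -3. ] M [-0.02  0.01 -0.03] grip 0.0072 q [0.21 0.01 1.5  0.   1.64 0.78]
rack mm [ 12.9 -22.9] th_rel 0.9086
a43 [-0.049, -0.001, 0.002] [0.0, 0.177, 0.0]
a48 [-0.101, -0.001, 0.009] [0.0, 0.351, 0.0]
a53 [-0.152, -0.001, 0.02] [0.0, 0.526, 0.0]
a58 [-0.202, -0.001, 0.036] [0.0, 0.7, 0.0]
a63 [-0.251, -0.001, 0.056] [0.0, 0.875, 0.0]
a65 [-0.269, -0.001, 0.065] [0.0, 0.945, 0.0]
```

Call:
drive_tool(rows=[[[-0.05,0,0.002],[0,0.175,0],0],[[-0.1,0,0.009],[0,0.35,0],0],[[-0.152,0,0.02],[0,0.525,0],0],[[-0.2,0,0.036],[0,0.7,0],0],[[-0.25,0,0.056],[0,0.875,0],0],[[-0.27,0,0.065],[0,0.945,0],0],[[-0.27,0,0.065],[0,0.945,0],0]])

```text
time_s: 22.35
ee_pos: [0.5043, 0.1633, 0.2044]
ee_rot: [[-0.859, -0.001, 0.512], [-0.512, 0.002, -0.859], [0.0, -1.0, -0.002]]
contact_force: [0.2, -0.3, -2.5]
grip_width: 0.0068
```

```bash
python3 rk.py .2046 a70 a75 a80 a85 a90 b75
```

```text
t 22.35 pos [0.5043 0.1633 0.2044] th -2.6037 tilt [ 3.e-04 -1.e+00 -2.e-03] F [ 0.2 -0.3 -2.5] M [ 0.05 -0.01 -0.  ] grip 0.0068 q [0.24 0.08 1.43 0.   1.64 1.28]
rack mm [34.9 -5.7] th_rel 0.4381
a70 [-0.051, -0.002, 0.0] [0.0, 0.178, 0.0]
a75 [-0.103, -0.002, 0.007] [0.0, 0.353, 0.0]
a80 [-0.154, -0.002, 0.019] [0.0, 0.527, 0.0]
a85 [-0.204, -0.002, 0.035] [0.0, 0.702, 0.0]
a90 [-0.252, -0.002, 0.055] [0.0, 0.876, 0.0]
b75 [-0.388, -0.002, 0.118] [0.0, 0.876, 0.0]
```

Call:
drive_tool(rows=[[[-0.05,0,0],[0,0.18,0],0],[[-0.103,0,0.007],[0,0.353,0],0],[[-0.154,0,0.019],[0,0.527,0],0],[[-0.204,0,0.035],[0,0.7,0],0],[[-0.252,0,0.055],[0,0.876,0],0],[[-0.32,0,0.087],[0,0.876,0],0],[[-0.388,0,0.118],[0,0.876,0],0],[[-0.388,0,0.118],[0,0.876,0],0]])

```text
time_s: 23.02
ee_pos: [0.5446, 0.1728, 0.2041]
ee_rot: [[-0.995, -0.001, 0.103], [-0.103, 0.001, -0.995], [0.001, -1.0, -0.002]]
contact_force: [-0.1, 0.5, -2.1]
grip_width: 0.0075
```

```bash
python3 rk.py .2006 b117
```

```text
t 23.02 pos [0.5446 0.1728 0.2041] th -3.038 tilt [ 9.0e-04 -1.0e+00 -1.6e-03] F [-0.1  0.5 -2.1] M [ 0.02  0.05 -0.03] grip 0.0075 q [0.24 0.19 1.3  0.   1.65 1.71]
rack mm [75.9 -0.3] th_rel 0.0038
b117 [-0.411, 0.035, -0.001] [0.0, 0.008, 0.0]
```

Call:
drive_tool(rows=[[[-0.12,0,0],[0,0,0],0],[[-0.24,0,0],[0,0,0],0],[[-0.36,0,0],[0,0.008,0],0],[[-0.41,0.02,0],[0,0.008,0],0],[[-0.41,0.035,0],[0,0.008,0],0],[[-0.41,0.035,0],[0,0.008,0],0],[[-0.41,0.035,0],[0,0.008,0],0]])

```text
time_s: 23.6
ee_pos: [0.5851, 0.1768, 0.2008]
ee_rot: [[-0.995, -0.001, 0.1], [-0.1, 0.001, -0.995], [0.001, -1.0, -0.001]]
contact_force: [1.4, -1.3, -2.4]
grip_width: 0.0071
```

```bash
python3 rk.py .2006 b117
```

```text
t 23.6 pos [0.5851 0.1768 0.2008] th -3.0413 tilt [ 7.0e-04 -1.0e+00 -1.2e-03] F [ 1.4 -1.3 -2.4] M [-0.21 -0.28  0.04] grip 0.0071 q [0.23 0.31 1.18 0.   1.66 1.7 ]
rack mm [116.6  -0.3] th_rel 0.0005
b117 [-0.004, 0.002, -0.003] [0.0, 0.001, 0.0]
```

Call:
drive_tool(rows=[[[0,0.005,0],[0,0,0],0],[[0,0.01,0],[0,0,0],0],[[0,0.01,0],[0,0,0],0]])

```text
time_s: 23.85
ee_pos: [0.5849, 0.1768, 0.2007]
ee_rot: [[-0.995, 0.0, 0.1], [-0.1, 0.001, -0.995], [-0.0, -1.0, -0.001]]
contact_force: [0.1, -1.2, 3.4]
grip_width: 0.0072
```

Call:
drive_tool(rows=[[[0,0,0],[0,0,0],20],[[0,0,0],[0,0,0],40],[[0,0,0],[0,0,0],50],[[0,0,0],[0,0,0],50],[[0,0,0],[0,0,0],50]])

```text
time_s: 24.27
ee_pos: [0.5848, 0.1768, 0.2005]
ee_rot: [[-0.995, -0.0, 0.101], [-0.101, 0.001, -0.995], [0.0, -1.0, -0.001]]
contact_force: [0.4, 0.6, 0.9]
grip_width: 0.0503
```

Call:
drive_tool(rows=[[[0,-0.2,0],[0,0,0],50],[[0,-0.5,0],[0,0,0],50],[[0,-0.8,0],[0,0,0],50],[[0,-1,0],[0,0,0],50],[[0,-1,0],[0,0,0],50]])

```text
time_s: 24.68
ee_pos: [0.5859, 0.177, 0.3066]
ee_rot: [[-0.995, 0.009, 0.101], [-0.101, 0.003, -0.995], [-0.009, -1.0, -0.003]]
contact_force: [-0.4, -0.2, 1.0]
grip_width: 0.0503
```

```bash
python3 -c "
from h import *
for c in ('wrist','scene','top'):cv2.imwrite(f'pics/{c}_B7.png',ctrl.camera(c))"; python3 plan.py
```

```text
t 24.83 pos [0.5847 0.1767 0.2994] th -3.0408 tilt [ 0.0015 -1.     -0.0011] F [-0.2 -0.2 -0.1] M [-0.02 -0.01 -0.02] grip 0.0499 q [0.23 0.3  0.99 0.   1.85 1.7 ]
```

View pics/scene_B7.png

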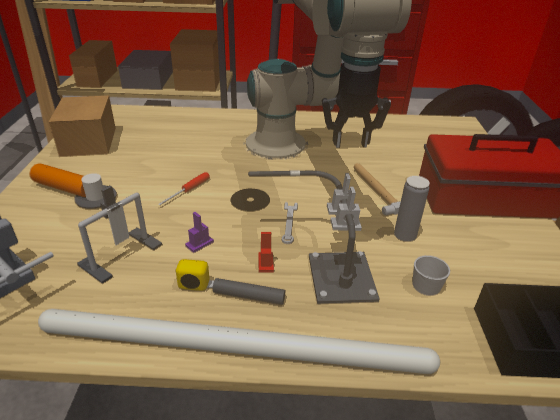

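View pics/wrist_B7.png

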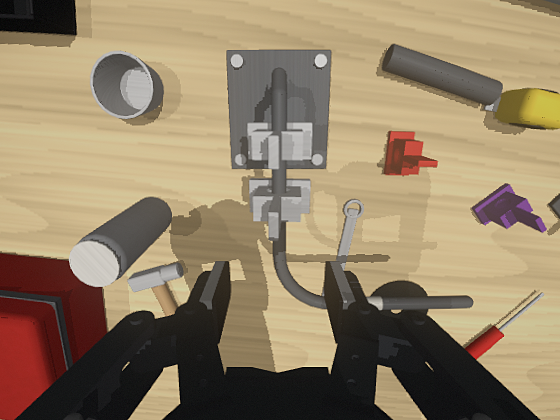

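Both shoes hang on the back leg (wrist lugs at (273,150), (273,225)) and no grey shoe is left on the bench. Next is the keeper.

```bash
python3 plan.py .55,.09,.30,-3.2 .54,0,.30,-3.4 .54,-.1,.30,-3.6 .55,-.2,.30,-3.78 .57,-.29,.28,-3.78
```

```text
t 24.83 pos [0.5847 0.1767 0.2994] th -3.0408 tilt [ 0.0015 -1.     -0.0011] F [-0.2 -0.2 -0.1] M [-0.02 -0.01 -0.02] grip 0.0499 q [0.23 0.3  0.99 0.   1.85 1.7 ]
[ 0.55  0.09  0.3  -3.2 ] [[np.float64(0.433), np.float64(-0.006), np.float64(0.828)], [0, np.float64(0.318), 0]]
[ 0.54  0.    0.3  -3.4 ] [[np.float64(0.047), np.float64(-0.0), np.float64(0.904)], [0, np.float64(0.4), 0]]
[ 0.54 -0.1   0.3  -3.6 ] [[np.float64(-0.256), np.float64(-0.0), np.float64(0.967)], [0, np.float64(0.4), 0]]
[ 0.55 -0.2   0.3  -3.78] [[np.float64(-0.532), np.float64(-0.0), np.float64(0.853)], [0, np.float64(0.36), 0]]
[ 0.57 -0.29  0.28 -3.78] [[np.float64(-0.697), np.float64(0.2), np.float64(0.604)], [0, np.float64(-0.0), 0]]
```

Call:
drive_tool(rows=[[[0.15,0,0.3],[0,0.1,0],60],[[0.3,0,0.6],[0,0.2,0],60],[[0.43,0,0.83],[0,0.32,0],60]])

```text
time_s: 25.08
ee_pos: [0.5491, 0.0884, 0.2967]
ee_rot: [[-0.998, -0.006, -0.061], [0.061, 0.0, -0.998], [0.006, -1.0, 0.0]]
contact_force: [1.2, -0.6, 0.5]
grip_width: 0.0601
```

Call:
drive_tool(rows=[[[0,0,0.3],[0,0.15,0],60],[[0,0,0.6],[0,0.3,0],60],[[0.05,0,0.9],[0,0.4,0],60]])

```text
time_s: 25.33
ee_pos: [0.5379, -0.0025, 0.2943]
ee_rot: [[-0.965, -0.01, -0.262], [0.262, 0.0, -0.965], [0.01, -1.0, 0.002]]
contact_force: [0.6, -1.1, -0.4]
grip_width: 0.0605
```

Call:
drive_tool(rows=[[[-0.1,0,0.3],[0,0.15,0],60],[[-0.2,0,0.65],[0,0.3,0],60],[[-0.26,0,0.97],[0,0.4,0],60]])

```text
time_s: 25.58
ee_pos: [0.5368, -0.1046, 0.2918]
ee_rot: [[-0.892, -0.013, -0.452], [0.452, 0.001, -0.892], [0.013, -1.0, 0.005]]
contact_force: [-0.0, -0.5, -0.8]
grip_width: 0.0599
```

Call:
drive_tool(rows=[[[-0.2,0,0.3],[0,0.15,0],60],[[-0.4,0,0.6],[0,0.3,0],60],[[-0.53,0,0.85],[0,0.36,0],60]])

```text
time_s: 25.83
ee_pos: [0.545, -0.2067, 0.2888]
ee_rot: [[-0.793, -0.017, -0.608], [0.608, 0.003, -0.794], [0.015, -1.0, 0.008]]
contact_force: [0.4, -0.3, 0.6]
grip_width: 0.0598
```

Call:
drive_tool(rows=[[[-0.25,0,0.2],[0,0,0],60],[[-0.5,0.1,0.4],[0,0,0],60],[[-0.7,0.15,0.6],[0,0,0],60],[[-0.7,0.15,0.6],[0,0,0],60],[[-0.7,0.15,0.6],[0,0,0],60],[[-0.7,0.15,0.6],[0,0,0],60]])

```text
time_s: 26.33
ee_pos: [0.5636, -0.2964, 0.2719]
ee_rot: [[-0.794, -0.019, -0.608], [0.608, 0.004, -0.794], [0.018, -1.0, 0.008]]
contact_force: [-0.1, 0.6, -0.8]
grip_width: 0.06
```

```bash
python3 -c "
from h import *
for c in ('wrist','top'):cv2.imwrite(f'pics/{c}_K1.png',ctrl.camera(c))"; python3 plan.py
```

```text
t 26.43 pos [ 0.5639 -0.2958  0.2734] th 2.4888 tilt [ 0.0154 -0.9998  0.0082] F [-1.1  0.   0.8] M [ 0.03  0.04 -0.02] grip 0.0598 q [-0.54  0.39  0.93 -0.01  1.84  1.68]
```

View pics/wrist_K1.png

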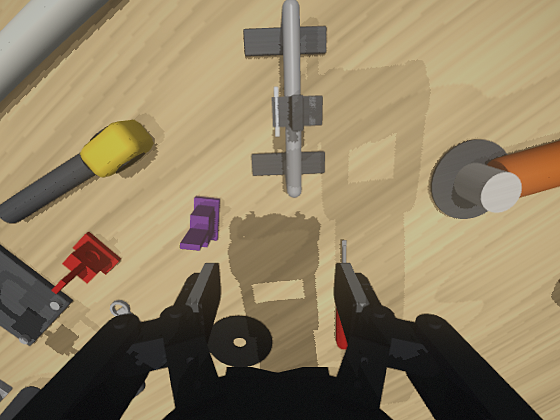

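```bash
python3 - <<'E'
import cv2
im=cv2.imread("pics/wrist_K1.png")[60:170,230:370]
cv2.imwrite("pics/cropK1.png",cv2.resize(im,None,fx=5,fy=5,interpolation=2))
E
```

```text
(no output)
```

View pics/cropK1.png

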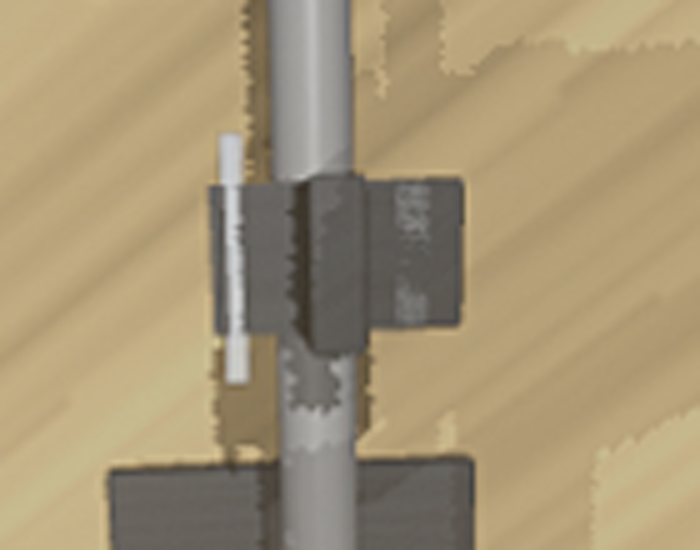

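```bash
cat > keep.py <<'E'
from shoe import *
def bx(x0,x1,y0,y1,z0,z1): return np.array([[a,b,c] for a in(x0,x1) for b in(y0,y1) for c in(z0,z1)])/1e3
KEEP=[bx(-12,12,-24,16,7,13),bx(-12,12,-24,-12,-29,13),bx(-20,20,12,16,-90,7),bx(-12,12,-4,4,13,58)]
# slot is hidden from above by the bridge
E
python3 - <<'E'
from keep import *
st=ctrl.state();im=ctrl.camera("wrist");C={"wrist":cam("wrist",st)};R=ctrl.cut_out("keeper","wrist")
for r in R: print(round(r["conf"],2),np.round(r["bbox"]).tolist())
xy=onz(C["wrist"],(297,108),.17)[:2];print(xy)
m=R[0]["region"].astype(bool)
p,f=fitmask({"wrist":m},C,[*xy,-.65],boxes=KEEP,z=.14);print(p,f)
big=cv2.resize(im[40:200,210:390],None,fx=4,fy=4,interpolation=2)
for b in KEEP:
    B=place(p,b);B[:,2]+=.14
    h=cv2.convexHull(((proj(C["wrist"],B)-[210,40]+.5)*4).astype(np.int32));cv2.polylines(big,[h],True,(0,255,0),1)
cv2.imwrite("pics/ovK1.png",big)
E
```

```text
0.93 [274.0, 87.0, 324.0, 133.0]
[ 0.61937303 -0.36009812]
[ 0.61839887 -0.35691238 -0.61461683] 0.050777607135944536
```

View pics/ovK1.png

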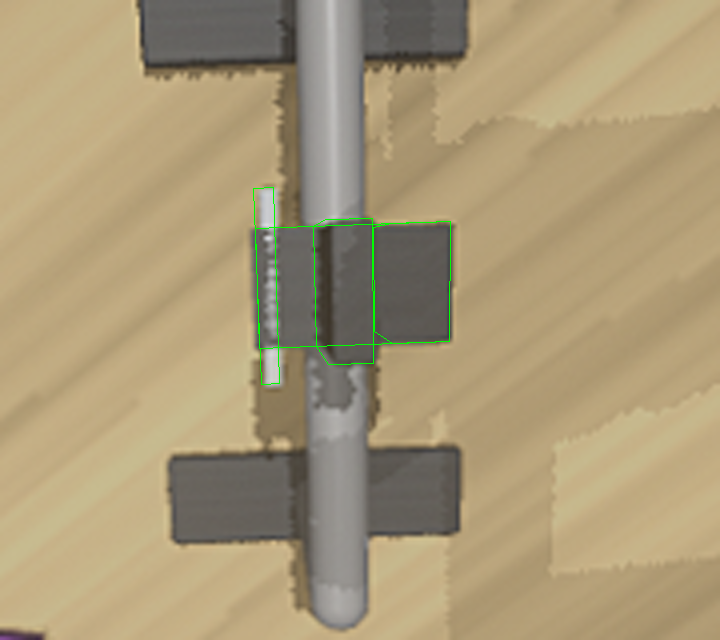

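```bash
python3 plan.py .6184,-.357,.25,2.527 .6184,-.357,.159,2.527
```

```text
t 26.53 pos [ 0.564  -0.2958  0.2738] th 2.4889 tilt [ 0.0146 -0.9999  0.0082] F [0.9 0.2 0.3] M [-0.04 -0.04  0.02] grip 0.0599 q [-0.54  0.39  0.93 -0.01  1.84  1.68]
[ 0.6184 -0.357   0.25    2.527 ] [[np.float64(-0.803), np.float64(0.238), np.float64(0.156)], [0, np.float64(-0.076), 0]]
[ 0.6184 -0.357   0.159   2.527 ] [[np.float64(0.0), np.float64(0.91), np.float64(-0.0)], [0, np.float64(-0.0), 0]]
```

Call:
drive_tool(rows=[[[-0.2,0,0.05],[0,0,0],60],[[-0.4,0,0.1],[-0.01,-0.05,0.02],60],[[-0.6,0.1,0.15],[-0.016,-0.076,0.03],60],[[-0.8,0.2,0.156],[-0.016,-0.076,0.03],60],[[-0.8,0.2,0.156],[-0.016,-0.076,0.03],60],[[-0.8,0.2,0.156],[-0.016,-0.076,0.03],60],[[-0.8,0.2,0.156],[-0.016,-0.076,0.03],60]])

```text
time_s: 27.12
ee_pos: [0.6178, -0.356, 0.2539]
ee_rot: [[-0.817, 0.001, -0.576], [0.576, -0.001, -0.817], [-0.001, -1.0, -0.0]]
contact_force: [-0.4, 0.7, -0.3]
grip_width: 0.06
```

```bash
python3 plan.py .6184,-.357,.159,2.527; python3 -c "
from h import *
for c in ('wrist',):cv2.imwrite(f'pics/{c}_K2.png',ctrl.camera(c))"
```

```text
t 27.12 pos [ 0.6178 -0.356   0.2539] th 2.5277 tilt [-1.3e-03 -1.0e+00 -2.0e-04] F [-0.4  0.7 -0.3] M [0.01 0.02 0.04] grip 0.06 q [-0.57  0.62  0.66  0.    1.86  1.61]
[ 0.6184 -0.357   0.159   2.527 ] [[np.float64(-0.01), np.float64(0.949), np.float64(0.005)], [0, np.float64(0.001), 0]]
```

View pics/wrist_K2.png

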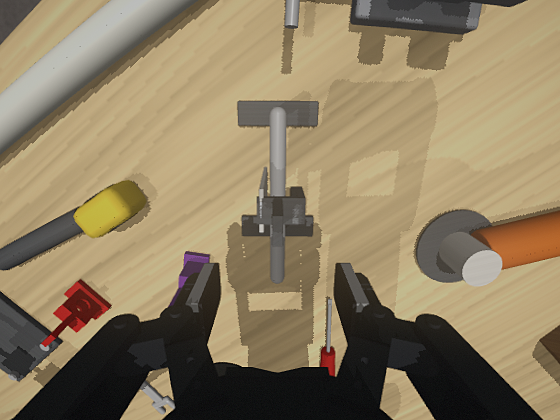

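Call:
drive_tool(rows=[[[0,0.2,0],[0,0,0],60],[[0,0.45,0],[0,0,0],60],[[-0.01,0.7,0.005],[0,0,0],60],[[-0.01,0.9,0.005],[0,0,0],60],[[-0.01,0.95,0.005],[0,0,0],60],[[-0.01,0.95,0.005],[0,0,0],60],[[-0.01,0.95,0.005],[0,0,0],60]])

```text
time_s: 27.75
ee_pos: [0.6189, -0.3571, 0.1623]
ee_rot: [[-0.818, 0.005, -0.576], [0.576, -0.003, -0.818], [-0.006, -1.0, -0.0]]
contact_force: [0.3, -0.2, 0.3]
grip_width: 0.0601
```

Call:
drive_tool(rows=[[[0,0,0],[0,0,0],0],[[0,0,0],[0,0,0],0],[[0,0,0],[0,0,0],0],[[0,0,0],[0,0,0],0],[[0,0,0],[0,0,0],0],[[0,0,0],[0,0,0],0]])

```text
time_s: 28.25
ee_pos: [0.6192, -0.3572, 0.1632]
ee_rot: [[-0.818, 0.006, -0.576], [0.576, -0.004, -0.818], [-0.007, -1.0, -0.0]]
contact_force: [-0.2, 0.5, 4.1]
grip_width: 0.0072
```

```bash
python3 plan.py
```

```text
t 28.25 pos [ 0.6192 -0.3572  0.1632] th 2.5281 tilt [-6.9e-03 -1.0e+00 -4.0e-04] F [-0.2  0.5  4.1] M [-0.    0.13 -0.  ] grip 0.0072 q [-0.57  0.63  0.83  0.    1.68  1.61]
```

Call:
drive_tool(rows=[[[0,-0.15,0],[0,0,0],0],[[0,-0.35,0],[0,0,0],0],[[0,-0.55,0],[0,0,0],0],[[0,-0.75,0],[0,0,0],0],[[0,-0.95,0],[0,0,0],0],[[0,-1,0],[0,0,0],0]])

```text
time_s: 28.75
ee_pos: [0.619, -0.3572, 0.2669]
ee_rot: [[-0.818, 0.01, -0.576], [0.576, -0.006, -0.818], [-0.012, -1.0, -0.001]]
contact_force: [0.1, 0.0, -0.2]
grip_width: 0.0073
```

```bash
python3 plan.py; python3 -c "
from h import *
for c in ('wrist','scene'):cv2.imwrite(f'pics/{c}_K3.png',ctrl.camera(c))"
```

```text
t 28.75 pos [ 0.619  -0.3572  0.2669] th 2.5281 tilt [-1.160e-02 -9.999e-01 -6.000e-04] F [ 0.1  0.  -0.2] M [-0.02  0.02 -0.01] grip 0.0073 q [-0.58  0.62  0.63  0.    1.88  1.61]
```

View pics/scene_K3.png

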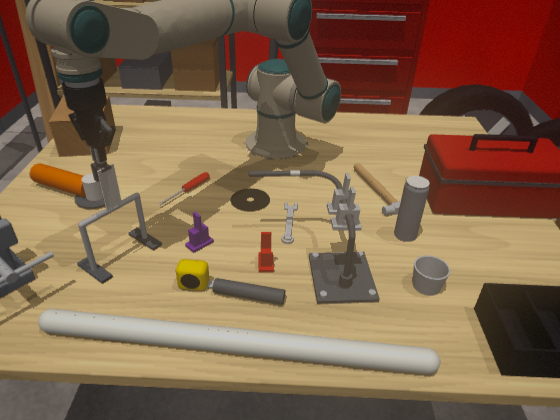

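```bash
python3 plan.py .57,-.31,.30,2.92 .54,-.25,.32,3.33 .52,-.19,.32,3.74 .50,-.13,.32,4.15 .49,-.07,.32,4.5
```

```text
t 28.85 pos [ 0.6189 -0.357   0.264 ] th 2.528 tilt [-8.8e-03 -1.0e+00 -4.0e-04] F [ 0.6 -0.4 -2.1] M [-0.    0.   -0.01] grip 0.0072 q [-0.58  0.62  0.63  0.    1.87  1.61]
[ 0.57 -0.31  0.3   2.92] [[np.float64(0.67), np.float64(-0.36), np.float64(-0.103)], [0, np.float64(-0.784), 0]]
[ 0.54 -0.25  0.32  3.33] [[np.float64(0.425), np.float64(-0.2), np.float64(-0.519)], [0, np.float64(-0.82), 0]]
[ 0.52 -0.19  0.32  3.74] [[np.float64(0.084), np.float64(-0.0), np.float64(-0.627)], [0, np.float64(-0.82), 0]]
[ 0.5  -0.13  0.32  4.15] [[np.float64(-0.173), np.float64(-0.0), np.float64(-0.608)], [0, np.float64(-0.82), 0]]
[ 0.49 -0.07  0.32  4.5 ] [[np.float64(-0.454), np.float64(-0.0), np.float64(-0.405)], [0, np.float64(-0.7), 0]]
```

Call:
drive_tool(rows=[[[0,-0.2,0],[0,0,0],0],[[0.1,-0.36,0],[0,0,0],0],[[0.3,-0.36,-0.03],[0,-0.2,0],0],[[0.5,-0.36,-0.07],[0,-0.4,0],0],[[0.67,-0.36,-0.1],[0,-0.6,-0.01],0],[[0.67,-0.36,-0.1],[0,-0.78,-0.015],0]])

```text
time_s: 29.35
ee_pos: [0.5679, -0.3081, 0.2975]
ee_rot: [[-0.976, -0.003, -0.216], [0.216, 0.001, -0.976], [0.003, -1.0, -0.0]]
contact_force: [-0.4, 0.5, -1.0]
grip_width: 0.0075
```

Call:
drive_tool(rows=[[[0.1,-0.1,-0.13],[0,-0.2,0],0],[[0.2,-0.15,-0.26],[0,-0.4,0],0],[[0.32,-0.2,-0.4],[0,-0.6,0],0],[[0.42,-0.2,-0.52],[0,-0.82,0],0]])

```text
time_s: 29.68
ee_pos: [0.5376, -0.2473, 0.3163]
ee_rot: [[-0.981, -0.004, 0.196], [-0.196, 0.002, -0.981], [0.004, -1.0, -0.003]]
contact_force: [0.8, -0.0, -1.7]
grip_width: 0.0072
```

Call:
drive_tool(rows=[[[0.02,0,-0.15],[0,-0.2,0],0],[[0.04,0,-0.3],[0,-0.4,0],0],[[0.06,0,-0.45],[0,-0.6,0],0],[[0.08,0,-0.63],[0,-0.82,0],0]])

```text
time_s: 30.02
ee_pos: [0.5167, -0.1866, 0.3138]
ee_rot: [[-0.819, -0.008, 0.574], [-0.574, 0.003, -0.819], [0.005, -1.0, -0.007]]
contact_force: [-0.6, 1.1, -2.1]
grip_width: 0.0073
```

Call:
drive_tool(rows=[[[-0.05,0,-0.15],[0,-0.2,0],0],[[-0.1,0,-0.3],[0,-0.4,0],0],[[-0.14,0,-0.45],[0,-0.6,0],0],[[-0.17,0,-0.61],[0,-0.82,0],0]])

```text
time_s: 30.35
ee_pos: [0.4949, -0.126, 0.3114]
ee_rot: [[-0.517, -0.012, 0.856], [-0.856, 0.004, -0.517], [0.002, -1.0, -0.012]]
contact_force: [0.1, -0.6, -0.9]
grip_width: 0.0074
```

```bash
python3 plan.py; python3 rk.py .32 f-250 f-180
```

```text
t 30.35 pos [ 0.4949 -0.126   0.3114] th -2.1146 tilt [ 0.0022 -0.9999 -0.0122] F [ 0.1 -0.6 -0.9] M [ 0.03 -0.01 -0.02] grip 0.0074 q [-0.32  0.02  1.28  0.    1.86  0.22]
t 30.35 pos [ 0.4949 -0.126   0.3114] th -2.1146 tilt [ 0.0022 -0.9999 -0.0122] F [ 0.1 -0.6 -0.9] M [ 0.03 -0.01 -0.02] grip 0.0074 q [-0.32  0.02  1.28  0.    1.86  0.22]
rack mm [  -3.2 -292.6] th_rel 0.9272
f-250 [-0.36, -0.086, -0.23] [0.0, -1.287, 0.0]
f-180 [-0.92, -0.086, -0.65] [0.0, -1.287, 0.0]
```

Call:
drive_tool(rows=[[[-0.05,-0.05,-0.03],[0.01,-0.2,0],0],[[-0.1,-0.1,-0.06],[0.02,-0.4,0],0],[[-0.15,-0.1,-0.1],[0.024,-0.6,0.004],0],[[-0.2,-0.1,-0.12],[0.024,-0.8,0.004],0]])

```text
time_s: 30.68
ee_pos: [0.4947, -0.1021, 0.3196]
ee_rot: [[-0.138, -0.002, 0.99], [-0.99, 0.003, -0.138], [-0.003, -1.0, -0.002]]
contact_force: [0.7, -0.4, -1.7]
grip_width: 0.0073
```

```bash
python3 rk.py .32 f-250 f-180
```

```text
t 30.68 pos [ 0.4947 -0.1021  0.3196] th -1.7095 tilt [-0.0028 -1.     -0.0025] F [ 0.7 -0.4 -1.7] M [ 0.   -0.03  0.03] grip 0.0073 q [-0.28 -0.    1.28  0.    1.86 -0.14]
rack mm [  -1.1 -268.9] th_rel 1.3323
f-250 [-0.186, -0.004, -0.034] [0.0, -0.477, 0.0]
f-180 [-0.866, -0.004, -0.199] [0.0, -0.477, 0.0]
```

Call:
drive_tool(rows=[[[-0.2,0,-0.04],[0,-0.2,0],0],[[-0.4,0,-0.09],[0,-0.4,0],0],[[-0.6,0,-0.14],[0,-0.477,0],0],[[-0.8,0,-0.18],[0.004,-0.477,-0.005],0],[[-0.866,0,-0.2],[0.004,-0.477,-0.005],0],[[-0.866,0,-0.2],[0.004,-0.477,-0.005],0],[[-0.866,0,-0.2],[0.004,-0.477,-0.005],0]])

```text
time_s: 31.27
ee_pos: [0.4867, -0.0139, 0.3188]
ee_rot: [[0.1, -0.002, 0.995], [-0.995, 0.0, 0.1], [-0.001, -1.0, -0.002]]
contact_force: [0.2, 0.4, -1.7]
grip_width: 0.0072
```

```bash
python3 rk.py .32 f-180;  python3 line.py 20 240 wrist_K4; python3 -c "
from h import *
for c in ('scene',):cv2.imwrite(f'pics/{c}_K4.png',ctrl.camera(c))"
```

```text
t 31.27 pos [ 0.4867 -0.0139  0.3188] th -1.4707 tilt [-5.0e-04 -1.0e+00 -1.8e-03] F [ 0.2  0.4 -1.7] M [ 0.03 -0.02 -0.01] grip 0.0072 q [-0.1  -0.06  1.34  0.    1.86 -0.2 ]
rack mm [  -0.3 -180.2] th_rel 1.5711
f-180 [-0.002, -0.012, 0.003] [0.0, 0.001, 0.0]
20 286 306 -156.7 15.6 14.9 -23.4 18.0
28 282 299 -150.5 10.9 10.3 -29.7 15.5
228 295 312 35.0 27.1 26.5 -215.1 18.8
236 295 315 44.1 28.9 28.4 -224.2 22.2
```

View pics/wrist_K4.png

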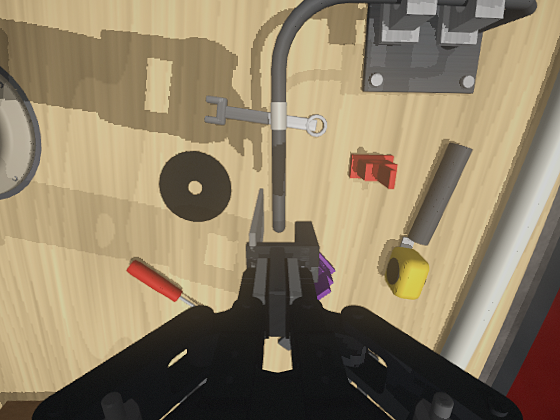

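View pics/scene_K4.png

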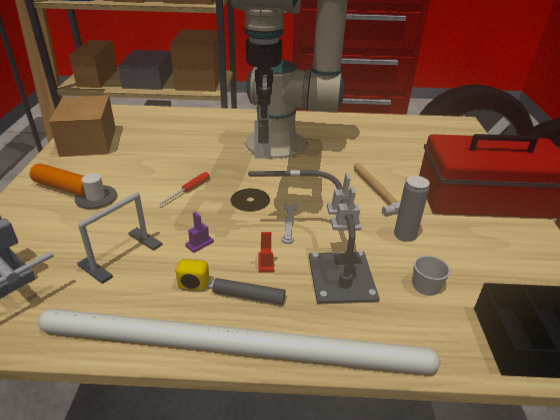

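Call:
drive_tool(rows=[[[0,0.12,0.003],[0,0,0],0],[[0,0.25,0.003],[0,0,0],0],[[0,0.4,0.003],[0,0,0],0],[[0,0.55,0.003],[0,0,0],0],[[0,0.7,0.003],[0,0,0],0],[[0,0.85,0.003],[0,0,0],0],[[0,0.97,0.003],[0,0,0],0],[[0,0.97,0.003],[0,0,0],0]])

```text
time_s: 32.03
ee_pos: [0.4859, -0.015, 0.2191]
ee_rot: [[0.097, -0.006, 0.995], [-0.995, 0.001, 0.097], [-0.001, -1.0, -0.006]]
contact_force: [-0.5, 0.3, -3.0]
grip_width: 0.007
```

```bash
python3 rk.py .1935 f-180 f-130 f-100; python3 -c "
from h import *
for c in ('scene','wrist'):cv2.imwrite(f'pics/{c}_K5.png',ctrl.camera(c))"
```

```text
t 32.03 pos [ 0.4859 -0.015   0.2191] th -1.4733 tilt [-0.0014 -1.     -0.0062] F [-0.5  0.3 -3. ] M [0.02 0.05 0.01] grip 0.007 q [-0.11 -0.05  1.53  0.    1.67 -0.2 ]
rack mm [  -1.1 -181.3] th_rel 1.5685
f-180 [-0.013, 0.256, 0.011] [0.0, -0.005, 0.0]
f-130 [-0.513, 0.256, 0.01] [0.0, -0.005, 0.0]
f-100 [-0.813, 0.256, 0.01] [0.0, -0.005, 0.0]
```

View pics/wrist_K5.png

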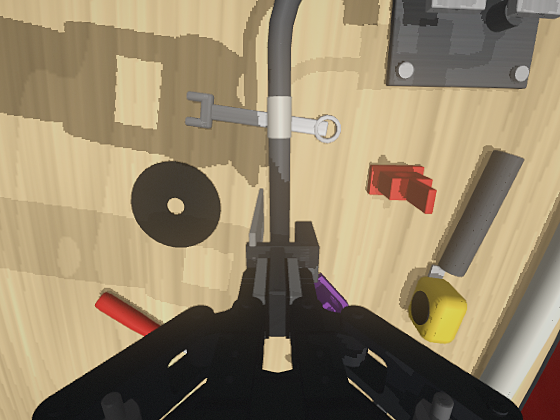

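View pics/scene_K5.png

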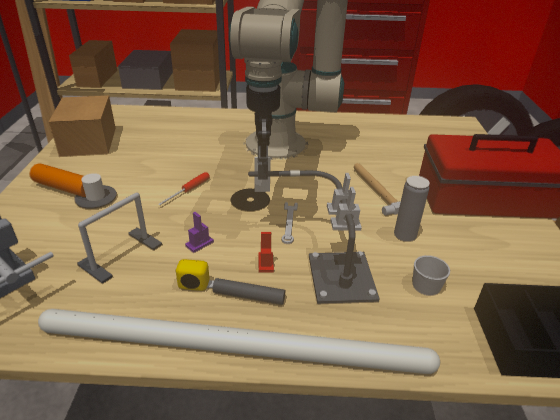

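The bar (279,190) lies between plate and jaw, so I lower the keeper onto it.

Call:
drive_tool(rows=[[[-0.01,0.08,0.01],[0.01,-0.005,0],0],[[-0.01,0.16,0.01],[0.01,-0.005,0],0],[[-0.01,0.22,0.01],[0.01,-0.005,0],0],[[-0.01,0.25,0.01],[0.01,-0.005,0],0],[[-0.01,0.25,0.01],[0.01,-0.005,0],0],[[-0.01,0.25,0.01],[0.01,-0.005,0],0],[[-0.01,0.25,0.01],[0.01,-0.005,0],0]])

```text
time_s: 32.72
ee_pos: [0.488, -0.0138, 0.1976]
ee_rot: [[0.1, 0.004, 0.995], [-0.995, 0.001, 0.1], [-0.0, -1.0, 0.004]]
contact_force: [0.3, -0.2, -0.6]
grip_width: 0.0072
```

```bash
python3 rk.py .194 f-180 f-130 f-100
```

```text
t 32.72 pos [ 0.488  -0.0138  0.1976] th -1.4703 tilt [-3.e-04 -1.e+00  4.e-03] F [ 0.3 -0.2 -0.6] M [ 0.01 -0.   -0.02] grip 0.0072 q [-0.1  -0.04  1.56  0.    1.62 -0.2 ]
rack mm [   1.  -180.3] th_rel 1.5715
f-180 [-0.003, 0.036, -0.01] [0.0, 0.001, 0.0]
f-130 [-0.503, 0.036, -0.01] [0.0, 0.001, 0.0]
f-100 [-0.803, 0.036, -0.01] [0.0, 0.001, 0.0]
```

Call:
drive_tool(rows=[[[0,0.02,-0.008],[-0.006,0,0],0],[[0,0.035,-0.008],[-0.006,0,0],0],[[0,0.035,-0.008],[-0.006,0,0],0],[[0,0.035,-0.008],[-0.006,0,0],0],[[0,0.035,-0.008],[-0.006,0,0],0],[[0,0.035,-0.008],[-0.006,0,0],0]])

```text
time_s: 33.22
ee_pos: [0.4873, -0.0139, 0.1942]
ee_rot: [[0.1, 0.001, 0.995], [-0.995, 0.0, 0.1], [-0.0, -1.0, 0.001]]
contact_force: [0.1, -0.2, -2.1]
grip_width: 0.0072
```

```bash
python3 rk.py .194 f-180 f-130 f-100
```

```text
t 33.22 pos [ 0.4873 -0.0139  0.1942] th -1.4703 tilt [-3.0e-04 -1.0e+00  1.1e-03] F [ 0.1 -0.2 -2.1] M [-0.04  0.01  0.02] grip 0.0072 q [-0.1  -0.04  1.57  0.    1.61 -0.2 ]
rack mm [   0.3 -180.3] th_rel 1.5715
f-180 [-0.003, 0.002, -0.003] [0.0, 0.001, 0.0]
f-130 [-0.503, 0.002, -0.003] [0.0, 0.001, 0.0]
f-100 [-0.803, 0.002, -0.002] [0.0, 0.001, 0.0]
```

Hooked at rack y -180 with keeper z ≈ 0.171. I slide it along slowly to -100.

Call:
drive_tool(rows=[[[-0.06,0,-0.002],[0,0,0],0],[[-0.14,0,-0.002],[0,0,0],0],[[-0.22,0,-0.002],[0,0,0],0],[[-0.3,0,-0.002],[0,0,0],0],[[-0.38,0,-0.002],[0,0,0],0],[[-0.45,0,-0.002],[0,0,0],0],[[-0.5,0,-0.002],[0,0,0],0],[[-0.5,0,-0.002],[0,0,0],0]])

```text
time_s: 33.88
ee_pos: [0.4819, 0.037, 0.1943]
ee_rot: [[0.102, 0.001, 0.995], [-0.995, 0.001, 0.102], [-0.001, -1.0, 0.001]]
contact_force: [0.1, 0.5, -3.1]
grip_width: 0.0072
```

Call:
drive_tool(rows=[[[-0.06,0,0],[0,0,0],0],[[-0.12,0,0],[0,0,0],0],[[-0.18,0,0],[0,0,0],0],[[-0.24,0,0],[0,0,0],0],[[-0.29,0,0],[0,0,0],0],[[-0.29,0,0],[0,0,0],0],[[-0.29,0,0],[0,0,0],0]])

```text
time_s: 34.47
ee_pos: [0.4789, 0.0661, 0.1943]
ee_rot: [[0.102, 0.001, 0.995], [-0.995, 0.001, 0.102], [-0.0, -1.0, 0.001]]
contact_force: [-0.2, 0.3, -1.6]
grip_width: 0.0073
```

```bash
python3 rk.py .1932 f-100;  python3 -c "
from h import *
for c in ('scene','wrist'):cv2.imwrite(f'pics/{c}_K6.png',ctrl.camera(c))"
```

```text
t 34.47 pos [0.4789 0.0661 0.1943] th -1.4684 tilt [-4.0e-04 -1.0e+00  1.1e-03] F [-0.2  0.3 -1.6] M [-0.02  0.   -0.02] grip 0.0073 q [ 0.06 -0.05  1.58  0.    1.61 -0.04]
rack mm [ -0.  -99.9] th_rel 1.5734
f-100 [0.001, 0.011, 0.0] [0.0, 0.005, 0.0]
```

View pics/wrist_K6.png

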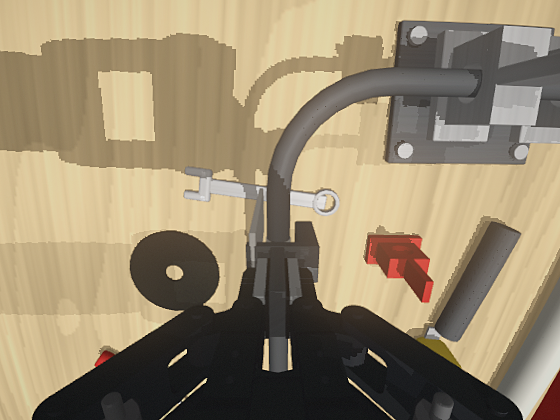

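Call:
drive_tool(rows=[[[0,0.01,0],[0,0,0],0],[[0,0.015,0],[0,0,0],0],[[0,0.018,0],[0,0,0],0],[[0,0.018,0],[0,0,0],0],[[0,0.018,0],[0,0,0],0],[[0,0.018,0],[0,0,0],0]])

```text
time_s: 35.07
ee_pos: [0.4792, 0.0655, 0.1931]
ee_rot: [[0.101, 0.002, 0.995], [-0.995, 0.0, 0.101], [-0.0, -1.0, 0.002]]
contact_force: [-2.8, -2.0, 5.2]
grip_width: 0.0071
```

Call:
drive_tool(rows=[[[0,0,0],[0,0,0],15],[[0,0,0],[0,0,0],30],[[0,0,0],[0,0,0],50],[[0,0,0],[0,0,0],50],[[0,0,0],[0,0,0],50],[[0,0,0],[0,0,0],50]])

```text
time_s: 35.57
ee_pos: [0.4791, 0.0655, 0.193]
ee_rot: [[0.101, 0.002, 0.995], [-0.995, 0.0, 0.101], [-0.0, -1.0, 0.002]]
contact_force: [-0.2, -0.2, -0.4]
grip_width: 0.05
```

Call:
drive_tool(rows=[[[0,-0.15,0],[0,0,0],50],[[0,-0.4,0],[0,0,0],50],[[0,-0.7,0],[0,0,0],50],[[0,-1,0],[0,0,0],50],[[0,-1,0],[0,0,0],50],[[0,-1,0],[0,0,0],50],[[0,-1,0],[0,0,0],50]])

```text
time_s: 36.15
ee_pos: [0.4788, 0.0655, 0.2922]
ee_rot: [[0.101, 0.001, 0.995], [-0.995, 0.0, 0.101], [-0.0, -1.0, 0.001]]
contact_force: [0.1, 0.1, -0.1]
grip_width: 0.0502
```

```bash
cat > fin.py <<'E'
from keep import *
from line import rackof,RK
from plan import cur
cur()
st=ctrl.state();im=ctrl.camera("wrist");C={"wrist":cam("wrist",st)};cv2.imwrite("pics/wrist_K7.png",im)
for c in("scene","top"): cv2.imwrite(f"pics/{c}_K7.png",ctrl.camera(c))
R=ctrl.cut_out("keeper","wrist")
for r in R: print(round(r["conf"],2),np.round(r["bbox"]).tolist())
p0=place(RK,[[0,-.1,0]])[0]
if R:
    p,f=fitmask({"wrist":R[0]["region"].astype(bool)},C,[p0[0],p0[1],1.67],boxes=KEEP,z=.17);print(p,f,"rack",rackof(p)*1e3,"yaw rel",p[2]-RK[2]-np.pi/2)
E
python3 fin.py
```

```text
t 36.15 pos [0.4788 0.0655 0.2922] th -1.4692 tilt [-1.e-04 -1.e+00  9.e-04] F [ 0.1  0.1 -0.1] M [ 0.05 -0.05  0.02] grip 0.0502 q [ 0.06 -0.07  1.4   0.    1.81 -0.04]
0.87 [260.0, 167.0, 308.0, 243.0]
[0.47753963 0.06419724 1.63542569] 0.06899809236079837 rack [  -1.59610765 -101.64953112] yaw rel -0.0351706362014057
```

View pics/wrist_K7.png

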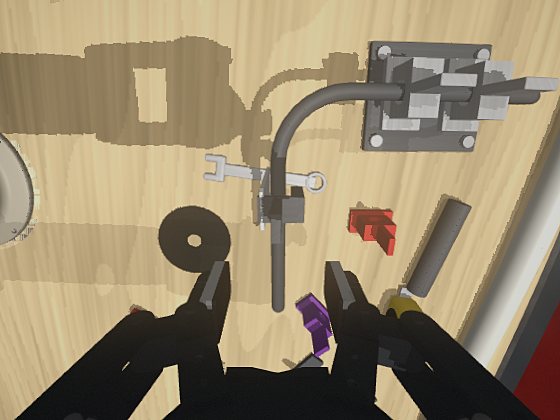

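View pics/scene_K7.png

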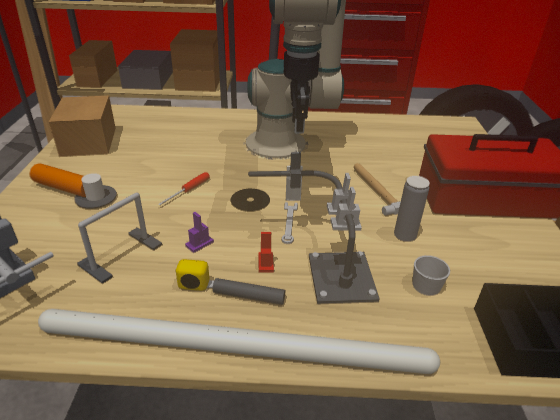

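Call:
drive_tool(rows=[[[0.1,-0.2,-0.2],[0,0,0],50],[[0.2,-0.4,-0.4],[0,0,0],50],[[0.3,-0.5,-0.5],[0,0,0],50],[[0.3,-0.5,-0.5],[0,0,0],50],[[0.3,-0.5,-0.5],[0,0,0],50],[[0.3,-0.5,-0.5],[0,0,0],50]])

```text
time_s: 36.85
ee_pos: [0.4321, 0.0308, 0.3404]
ee_rot: [[0.101, -0.002, 0.995], [-0.995, 0.0, 0.101], [-0.001, -1.0, -0.002]]
contact_force: [0.4, 0.4, -0.6]
grip_width: 0.0497
```

```bash
sed -i 's/K7/K8/' fin.py; python3 fin.py; python3 - <<'E'
from shoe import *
from line import rackof,RK
for c in("scene","top"):
    im=ctrl.camera(c);C={c:cam(c)};R=ctrl.cut_out("shoe1",c)
    for xr in(.172,.117):
        p0=place(RK,[[xr,0,.166]])[0];q=proj(C[c],[p0])[0]
        k=sorted(R,key=lambda r:np.hypot((r["bbox"][0]+r["bbox"][2])/2-q[0],(r["bbox"][1]+r["bbox"][3])/2-q[1]))[0]
        p,f=fitmask({c:k["region"].astype(bool)},C,[p0[0],p0[1],RK[2]],z=.136)
        print(c,xr,np.round(k["bbox"]),q.round(),"rack mm",(rackof(p)*1e3).round(1),"yaw",round(p[2]-RK[2],3),"err",round(f,3))
a=cv2.imread("pics/scene_K8.png")[140:270,230:390];b=cv2.imread("pics/top_K8.png")[150:280,200:360]
cv2.imwrite("pics/crop8.png",np.hstack([cv2.resize(x,(400,325),interpolation=2) for x in(a,b)]))
E
```

```text
t 36.85 pos [0.4321 0.0308 0.3404] th -1.4692 tilt [-6.0e-04 -1.0e+00 -2.3e-03] F [ 0.4  0.4 -0.6] M [ 0.02 -0.    0.06] grip 0.0497 q [-0.01 -0.2   1.43  0.    1.92 -0.12]
0.68 [307.0, 138.0, 353.0, 188.0]
[0.47851531 0.06397798 1.66472523] 0.07299449047868964 rack [  -0.64712593 -101.96491127] yaw rel -0.005871092146331414
scene 0.172 [333. 188. 365. 233.] [347. 215.] rack mm [169.    1.5] yaw -0.016 err 0.159
scene 0.117 [329. 173. 352. 214.] [343. 201.] rack mm [106.4   2.4] yaw -0.112 err 1.051
top 0.172 [214. 174. 245. 191.] [226. 182.] rack mm [172.9  -1.6] yaw 0.004 err 0.076
top 0.117 [217. 199. 245. 213.] [227. 203.] rack mm [115.7  -2.4] yaw -0.044 err 0.137
```

View pics/crop8.png

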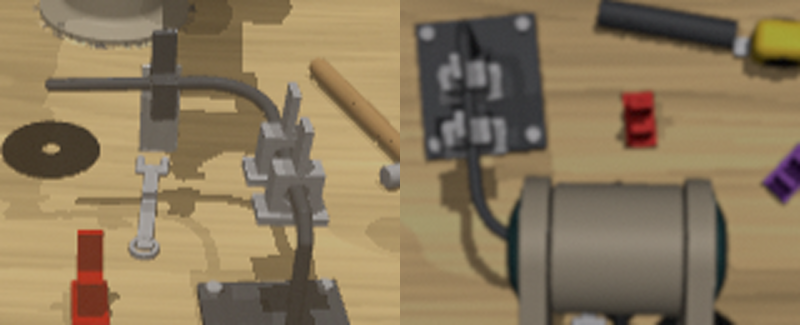

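The crop shows the keeper upright over the band, about (162,85) in the crop. Both shoes hang upright on the back leg, the robot is clear, and the can and tin are untouched. I hand the job in.

```bash
python3 -c "
from station import ctrl
print(ctrl.close_job(), ctrl.state()['time_s'])"
```

```text
the job is handed in; nothing more can be done
the job is handed in; nothing more can be done
```

I threaded both grey shoes (only two were present) over the free tip and round the bend, and they hang on the back leg at about x = 172 mm and 117 mm in the rack frame. I then hooked the keeper on at y ≈ -180 mm and slid it, still hooked, onto the white band. The job was handed in at about 37 s of robot time, and the hand-in reported no verdict.

**Keeper:** the last wrist-camera fit puts it about 2 mm from the band's middle and 0.6 mm sideways. It looked upright in the scene picture.

**Shoes:** the top-camera fits put them at x = 173 and 116 mm, within 2.5 mm sideways. The scene-camera fit of the nearer shoe disagreed (x = 106 mm, poor fit, partly hidden by its neighbour). That is still inside the allowed range. Hanging height was not measured from the pictures; when I let each shoe down, the contact force reversed at the height where it should rest on the bar.

**Rest of the scene:** the arm was clear of everything, and the spray can and bolt tin stood where they started.

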